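# Tip a finished marble ball out of its tray against the tilt stop

## Task

Take the green tray by its orange lift tab and tip it up until the brass peg on its side presses lightly on the black buffer of the tilt stop, hold it there for a second or so without forcing the buffer to the end of its travel, and then bring the tray back down under control until it lies level, and let go. The marble ball must have rolled out into the padded wooden box by tipping alone: do not touch the ball, and leave the tools lying around where they are.

Things in the scene. Friction and masses are not known exactly. Their poses are not given: they have to be found in the camera images.
- stand: Tip-out stand fixed to the bench: base plate 300 x 265 mm, hinge cheeks, tray rests, padded catch box beyond the hinge. Origin on the bench straight below lift_tab with the tray level; x points from the tab to the hinge and the box, y along the hinge axis to the stop column, z up. Box: floor centre at (0.343, 0, 0.016) m, inside 155 x 190 mm, walls to 120 mm height far, 90 sides, 55 near.
- tray (a joint): Tilt of the green steel tray, rad: 0 level (it lies there by its own weight), growing as the tab end goes up. Range 0 to 0.95, but the buffer is met earlier. Tray and ball weigh about 0.9 kg (varies); let go, the tray falls. Inside 170 x 150 mm, side walls 40 mm; a 2 mm lip at the exit edge, near the hinge, keeps the ball in until at most 0.42 rad.
- tray_hinge (a point): Middle of the tray's hinge axis, 75 mm above the bench, 236 mm (in the stand's x) from the lift tab; the axis is the stand's y. Fixed.
- lift_tab (a point): Grip point on the orange lift tab; turns with the tray (x to the hinge, z up when level); at (-0.236, 0, 0.031) m from the hinge in tray axes. The tab is a plate 10 mm thick, 90 mm wide along the hinge axis; with the tray level it leans 0.70 rad (40 deg) from vertical, upper edge away from the tray. It runs on 20 mm to that edge and 40 mm down to its bracket. Pinch it across the 10 mm.
- side_peg: Brass peg, 16 mm diameter, 46 mm long, sticking out of the tray's side along the hinge axis (stand's +y side); origin at its root, 130 mm from the hinge axis towards the tab and 20 mm above it when level. Turns with the tray and meets the buffer from below.
- column: Stop column, aluminium, 24 x 18 x 250 mm, on the stand beside the tray; origin at its foot. Its red carriage is clamped at a different height each time (not given) and carries a black rubber buffer, 55 x 28 x 12 mm, above the peg. The peg first meets it at a tilt of 0.43 to 0.74 rad. The buffer is sprung upwards: 2.5 N per mm, 10 mm of travel, then hard.
- ball_center (a point): Centre of the polished white marble ball, 50 mm diameter, about 0.17 kg, lying loose in the tray.
- mallet: Bystander: round wooden carving mallet standing on its head, 64 mm diameter, 135 mm high; origin at the centre of its underside. About 0.25 kg.
- chisel: Bystander: steel stone chisel lying on the bench, 195 mm long along its x, 22 mm wide; origin on the bench near its middle. About 0.25 kg.
- rubbing_block: Bystander: terracotta-coloured rubbing block with a wooden back, 100 x 50 x 40 mm; origin at the centre of its underside. About 0.3 kg.
- hood_edge (a point): Underside of the free edge of a 158 mm wide hood lip that sticks out 40 mm from the top of the tray's high end wall, above and behind the lift tab (66 mm above the grip point, 21 mm nearer the hinge; the wall 61 mm nearer). A vertical gripper does not fit beneath; one that leans along the tab does. Axes as lift_tab.
There are look-alikes about, which are no part of the job. Of the things shaped like the part that bears ball_center, the marble one is meant.

How it is judged:
By the outcome, as a careful person would: the job done as asked, in the order asked, and still so for the second after the job is handed in, with the robot touching nothing.
It also fails if it takes over 64 s, if anything falls off the work surface, if the arm or the gripper's body presses on something with over 40 N, if the wrist force passes 120 N, or if a joint passes its speed limit or range.

## Robot

A 7-joint arm with a two-finger parallel gripper is mounted at the origin on the work surface. World frame = base frame: x ahead of the robot, y to its left, z up, the work surface at z = 0. Lengths are in m, angles in rad, forces in N, time in s.
With the tool pointing down it reaches from about 0.425 to 0.925 m from the base axis. Payload 6.8 kg.
Tool frame: the origin (TCP) lies at the very end of the fingers, on their centre line; the grasp point (between the pads) lies 19 mm behind it; z points along the fingers, y is the line along which they close (so a half turn about z gives the same grasp; the last joint's range is limited). The gripper opens to 85 mm and grips with 20 to 120 N. Pads are 22 mm wide; open, the fingers measure 114 mm over their backs; the gripper's body (76 mm by 85 mm) begins 54 mm behind the grasp point. The pads swing forward as they close: fully open they stand 13 mm farther back than shut.
Start: joints at [1.008, 0.477, 0.022, 1.555, -0.011, 1.109, -0.083], TCP at [0.297, -0.606, 0.231] pointing down, gripper open.
Joint ranges: [-2.96, 2.96], [-0.34, 2.1], [-1.41, 1.46], [0.24, 2.44], [-1.37, 4.51], [0.17, 1.92], [-2.96, 2.96]. Speed limits (rad/s): [2.39, 2.39, 3.14, 3.14, 3.14, 3.14, 3.14].

## Interface

Orientations are given as a rotation vector (axis times angle).
In Python, from bench import get_obs, viewer, r gives the robot as it stands. The module is installed in compiled form; this text tells all that it offers.
- The arm moves only by the tool play_rows, never from a script. Its argument "commands" is a list that holds one entry, the list of rows, each a list of 5 numbers: the gripper's target within -1 to 1 (shut at 1, half-way at 0, fully open at -1), then the shift along the tool's x, y, z scaled (see below), then the turn about the tool's z scaled (see below). A call has 1 to 12 rows; each row is the pose to reach, as a shift and turn from the pose commanded when the call began, along the tool's axes at that moment; what a row does not reach only later rows make up. The controller multiplies each number of a shift by 0.2 m and each number of a turn by pi/2 rad. A row lasts 1/12 s, in which the tool goes at most 41.7 mm and 7.16 degrees, less where a joint would pass 70% of its speed; a pose out of reach is approached as far as the arm can. A call with a number of a shift or a turn outside -1 to 1 is refused whole. A call with a gripper value outside its range is refused whole. The fingers move at their own pace and stop on an object; "grip_force" is the grip in N (left out, the last holds). Time passes only in rows, so rows that repeat a pose let the fingers close. It gives the time, the measured TCP pose, the force, the opening and the grip force at its end, in the units of the state.
- get_obs(): the state, without advancing time (a new reading comes with each control period).
- viewer.grab_frame(name): name is "scene" or "top" or "wrist"; returns a dict with "pixels" (384x512x3 uint8, red, green, blue), "fovy" (degrees; the focal length in pixels is half the picture's height over the tangent of half this angle, whatever the lens; pixels are square), "cx", "cy" (the principal point, pixels), "world_to_cam" (4x4, takes a point from world to camera coordinates); the wrist camera has in their place "hand_eye" (4x4, takes a point from camera to tool coordinates, whose origin is the TCP and whose axes are the flange's). Camera axes: x right, y up, looking along -z (the intrinsics and any distortion apply to the point x, -y, -z); pixel columns grow to the right and rows downward; lengths in m; the calibration is good to about 2 mm. The wrist camera is an equidistant fisheye: a pixel r from the principal point sees the ray r / f radians off the axis. A picture is of the moment at which its call begins: read the wrist's pose just before it. There is no depth.
- r.hand_in(): hands the job in; it is judged then, once.
Trained networks look in a picture, given as the dict that the camera call returned (one of the last four; its "shot" number tells which), for a name from the list of things; names that differ only in an ending like _2 or _b are one class to them, and where a whole thing is asked for, a point or a joint stands for the part that bears it (a point fixed in the world has none). Each returns a list of dicts, best first, with "score" (0 to 1); they miss things now and then, are a little off and sometimes report something else, mostly with a low value. They report only what shows in the picture. A call takes as long as a camera call. They do not tell look-alikes from the thing itself.
- viewer.trace(picture, thing): "pixels" (384x512 bool, what is visible of it) and "rect" ([left, top, right, bottom] in pixels, round what is visible of it).
The state is a dict: "clock": time; "joints": joint angles; "qvel": joint speeds; "tau": joint torques, N m; "tcp_pos": TCP position; "orientation": TCP orientation; "contact_force": force on the tool from outside, world axes, zero at the start; "moment": the same for the moment, N m; "grip_width": finger opening in m; "gripper_force": force on a finger pad.
Only numpy, scipy, OpenCV 4.12 (cv2) and the standard library are available. Lean on these libraries where they do the work, as an engineer would, in place of code of your own. Each camera call takes 0.05 s, during which the arm holds its last target. There are 200 camera calls.

## Working session

There is one attempt and no reset: what is moved stays moved. The work goes in short steps, Python scripts to look and compute and a tool call to move; the robot and the scene stay as the last step left them, time stands still between calls to the robot, and variables do not carry over. Pictures are saved under pics/ and viewed, at most 10 in all, crops included, and the job is handed in when it is done.

Besides the shell and the picture viewer there is one more tool, called after "Request:" as name([rows], argument=value, ...), one row to a line, values as JSON. play_rows: Moves the arm, as the interface text tells. Shifts and turns lie within -1 to 1; 1 stands for 0.2 m of shift or pi/2 rad of turn. Its arguments: {"type":"object","properties":{"commands":{"type":"array","items":{"type":"array","items":{"type":"array","items":{"type":"number","minimum":-1,"maximum":1}}}},"grip_force":{"type":"number"}},"required":["commands"]}

```bash
mkdir -p pics; cat > h.py <<'E'
import numpy as np,cv2
from bench import get_obs,viewer,r
from scipy.spatial.transform import Rotation as R
def proj(f,P):
    P=np.atleast_2d(P); M=np.array(f["world_to_cam"]); c=P@M[:3,:3].T+M[:3,3]
    F=192/np.tan(np.radians(f["fovy"])/2)
    return np.c_[f["cx"]+F*c[:,0]/-c[:,2], f["cy"]-F*c[:,1]/-c[:,2]]
def ray(f,u,v):
    M=np.array(f["world_to_cam"]);F=192/np.tan(np.radians(f["fovy"])/2)
    d=np.array([(u-f["cx"])/F,-(v-f["cy"])/F,-1]); Rm=M[:3,:3]
    return -Rm.T@M[:3,3], Rm.T@d
def atz(f,u,v,z):
    o,d=ray(f,u,v); return o+d*(z-o[2])/d[2]
E
python3 - <<'E'
from h import *
o=get_obs();print({k:np.round(v,3) for k,v in o.items()})
for n in("scene","top"):
    f=viewer.grab_frame(n);print(n,f.keys(),f["fovy"],f["cx"],f["cy"],np.round(f["world_to_cam"],3).tolist())
    cv2.imwrite(f"pics/{n}0.png",cv2.resize(f["pixels"][:,:,::-1],(800,600),interpolation=cv2.INTER_CUBIC))
    for t in("stand","tray","lift_tab","side_peg","column","ball_center","mallet","chisel","rubbing_block"):
        for d in viewer.trace(f,t):
            ys,xs=np.nonzero(d["pixels"]);print(t,round(d["score"],2),np.round(d["rect"]),len(xs),xs.mean().round(1) if len(xs) else'',ys.mean().round(1) if len(xs) else '')
E
```

```text
{'clock': np.float64(0.0), 'joints': array([ 1.008,  0.478,  0.022,  1.556, -0.012,  1.109, -0.083]), 'qvel': array([-0.001, -0.001,  0.   ,  0.   , -0.   , -0.002, -0.   ]), 'tau': array([ 0.0000e+00, -5.9645e+01,  1.6080e+00, -2.8119e+01,  1.2000e-02,
        9.0000e-03,  0.0000e+00]), 'tcp_pos': array([ 0.296, -0.606,  0.23 ]), 'orientation': array([-3.059e+00, -7.080e-01,  1.000e-03]), 'contact_force': array([-0.828,  0.997, -0.119]), 'moment': array([ 0.018, -0.017, -0.021]), 'gripper_force': np.float64(0.0), 'grip_width': np.float64(0.086)}
scene dict_keys(['pixels', 'fovy', 'cx', 'cy', 'world_to_cam', 'shot']) 52.83005107128671 259.42726249085473 189.96243135793964 [[0.497, 0.868, 0.014, -0.326], [-0.496, 0.271, 0.825, 0.214], [0.712, -0.417, 0.565, -1.487], [0.0, 0.0, 0.0, 1.0]]
stand 0.67 [115. 130. 306. 249.] 14230 207.6 199.0
tray 0.9 [182. 132. 288. 202.] 3478 234.0 172.2
lift_tab 0.66 [187. 132. 284. 205.] 3251 234.8 171.6
column 0.71 [226. 141. 256. 234.] 1471 240.9 187.5
column 0.16 [327. 180. 357. 227.] 769 341.5 205.9
ball_center 0.82 [308. 223. 325. 248.] 321 314.1 
[... 381 characters left out ...]
3.08206576840072 [[0.007, -1.0, -0.02, 0.029], [0.994, 0.005, 0.109, -0.616], [-0.109, -0.021, 0.994, -0.884], [0.0, 0.0, 0.0, 1.0]]
stand 0.57 [203. 164. 407. 310.] 18290 305.6 235.5
tray 0.66 [210. 183. 324. 279.] 6858 267.2 235.0
tray 0.52 [140. 202. 181. 230.] 747 160.3 214.7
lift_tab 0.96 [212. 187. 327. 282.] 6894 267.1 235.2
side_peg 0.59 [268. 181. 277. 204.] 125 271.5 192.0
column 0.55 [276. 164. 302. 194.] 555 289.3 180.7
ball_center 0.8 [370. 175. 390. 197.] 307 378.4 185.1
ball_center 0.73 [225. 130. 245. 152.] 230 234.5 140.2
mallet 0.9 [175. 143. 200. 167.] 482 187.9 153.1
chisel 0.94 [254. 156. 322. 168.] 461 291.3 160.6
rubbing_block 0.88 [141. 204. 182. 228.] 771 160.7 214.5
```

View pics/scene0.png

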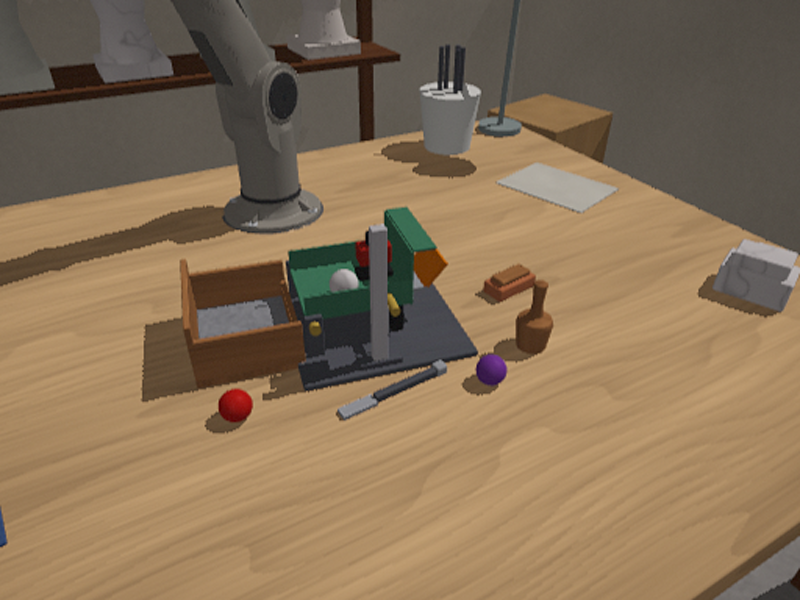

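View pics/top0.png

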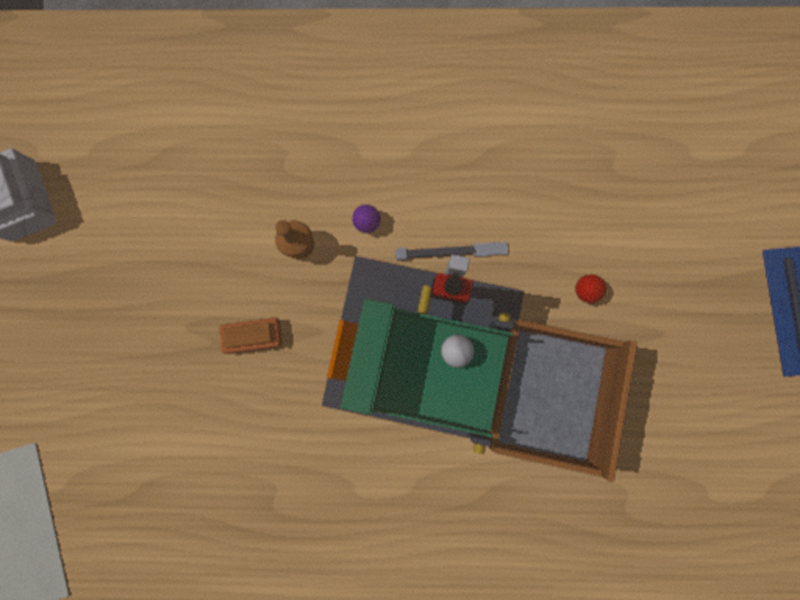

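Look-alikes (800×600 scene picture): the red ball is at (235,405) and the purple ball at (491,370), both on the bench. The white marble ball in the tray at (343,283) is the one meant. The only orange tab is at (432,265) in the scene view and (341,350) in the top view. Next is the close crop.

```bash
python3 - <<'E'
from h import *
f=viewer.grab_frame("top"); c=f["pixels"][160:310,203:403,::-1]
cv2.imwrite("pics/topc.png",cv2.resize(c,(800,600),interpolation=cv2.INTER_CUBIC))
f=viewer.grab_frame("scene"); c=f["pixels"][125:260,110:290,::-1]
cv2.imwrite("pics/scenec.png",cv2.resize(c,(800,600),interpolation=cv2.INTER_CUBIC))
E
```

```text
(no output)
```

View pics/topc.png

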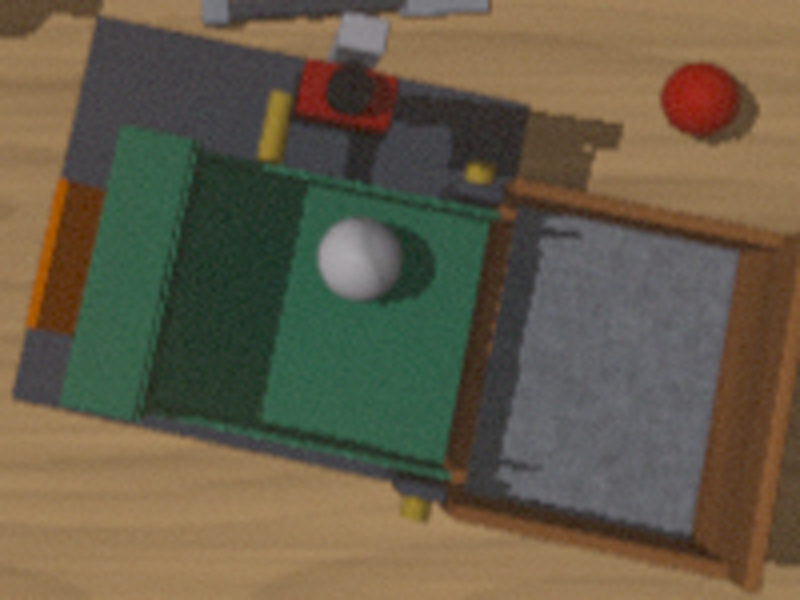

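View pics/scenec.png

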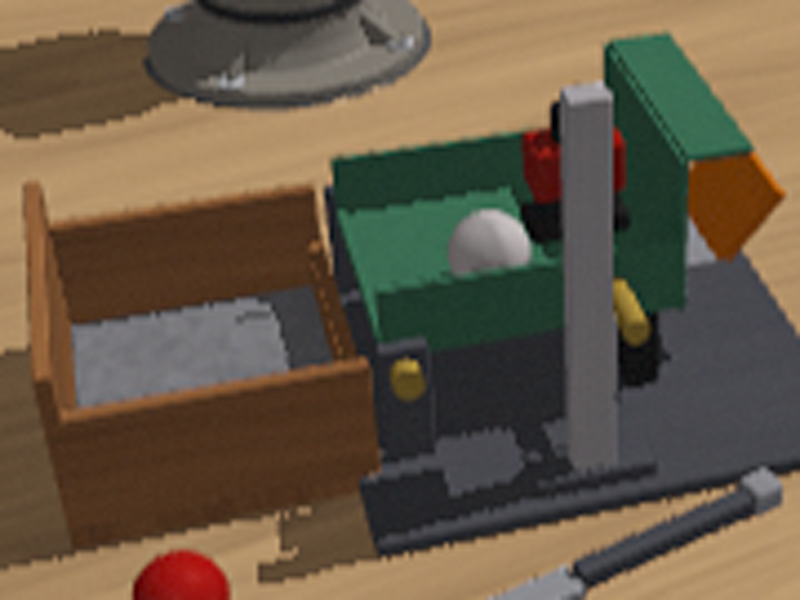

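```bash
cat > fit.py <<'E'
from h import *
from scipy.optimize import least_squares
T=viewer.grab_frame("top");S=viewer.grab_frame("scene")
def st(p,P): 
    c,s=np.cos(p[2]),np.sin(p[2]);P=np.atleast_2d(P)
    return np.c_[p[0]+c*P[:,0]-s*P[:,1],p[1]+s*P[:,0]+c*P[:,1],P[:,2]]
top=[((121,127),(.021,.079,.174)),((62,403),(.021,-.079,.174)),((62,180),(-.015,.045,.119)),((32,328),(-.015,-.045,.119)),((260,160),(.106,.0787,.1)),]
sc=[((690,160),(.021,.079,.174)),((668,36),(.021,-.079,.174)),((783,193),(-.013,.045,.121)),]
def res(p):
    a=proj(T,st(p,[q for _,q in top]))-[(203+x/4,160+y/4) for (x,y),_ in top]
    b=proj(S,st(p,[q for _,q in sc]))-[(110+x*.225,125+y*.225) for (x,y),_ in sc]
    return np.r_[a[:4].ravel(),b.ravel()]
s=least_squares(res,[.66,.1,-1.7],loss="soft_l1");p=s.x
print("stand",p,np.round(s.fun,1))
np.save("stand.npy",p)
# floor box corner checks etc
print("top box far corners",np.round((proj(T,st(p,[(.343+.0775,.095,.12),(.343+.0775,-.095,.12),(.236,.0,.075)]))-[203,160])*4))
# buffer: column carriage heights
print("col",np.round((proj(S,st(p,[(.1+.0,.12,0),(.13,.12,.25),(.106,.1,.095)]))-[110,125])/.225))
E
python3 fit.py
```

```text
stand [ 0.53198358  0.1180376  -1.78057655] [ 1.2 -0.6 -0.1  0.6  0.  -0.6 -1.1 -0.3 12.6 -2.1 -1.2 -0.4 -1.7 -0.3]
top box far corners [[805. 253.]
 [748. 579.]
 [451. 341.]]
col [[635. 453.]
 [581.  91.]
 [615. 307.]]
```

```bash
sed -i 's/((690,160)/((750,152)/' fit.py; cat > to.py <<'E'
import sys
from h import *
# usage: to.py X Y Z(tcp target world) yaw_of_tool_y(deg): print shift numbers in tool axes, turn number
def go(P,yaw=None):
    o=get_obs();Rm=R.from_rotvec(o["orientation"]).as_matrix()
    d=Rm.T@(np.array(P)-o["tcp_pos"])/.2
    t=0
    if yaw is not None:
        y=Rm[:,1];a=np.degrees(np.arctan2(y[1],y[0]));t=-((yaw-a+180)%360-180)/90
    print("shift",np.round(d,3),"turn",round(t,3),"tcp",np.round(o["tcp_pos"],4),"F",np.round(o["contact_force"],1),"w",round(float(o["grip_width"]),4),"t",o["clock"],"Rz",np.round(Rm[:,2],3))
if __name__=="__main__": 
    a=list(map(float,sys.argv[1:])); go(a[:3],a[3] if len(a)>3 else None)
E
cat fit.py > f2.py; cat >> f2.py <<'E'
def hit(y,u,v): # stand-frame point at plane y
    o,d=ray(S,110+u*.225,125+v*.225);c,s_=np.cos(p[2]),np.sin(p[2]);A=np.array([[c,s_,0],[-s_,c,0],[0,0,1]])
    o=A@(o-[p[0],p[1],0]);d=A@d;return o+d*(y-o[1])/d[1]
for y in(.095,.105,.115,.125):print(y,np.round(hit(y,545,240),3),np.round(hit(y,627,228),3),np.round(hit(y,590,95),3))
print("peg tip",np.round(hit(.125,636,330),3))
W=viewer.grab_frame("wrist");print(np.round(W["hand_eye"],3),W["fovy"],W["cx"],W["cy"])
E
python3 f2.py; python3 to.py .532 .118 .3 -102
```

```text
stand [ 0.53222081  0.11891104 -1.76623527] [ 0.3 -1.   0.   0.4 -0.6 -0.7 -1.3 -0.3 -0.1 -0.3 -1.2 -0.3 -1.2 -0.4]
top box far corners [[803. 242.]
 [750. 568.]
 [451. 335.]]
col [[639. 453.]
 [587.  92.]
 [620. 308.]]
0.095 [0.148 0.095 0.147] [0.1   0.095 0.146] [0.121 0.095 0.234]
0.105 [0.151 0.105 0.154] [0.103 0.105 0.152] [0.124 0.105 0.239]
0.115 [0.153 0.115 0.16 ] [0.107 0.115 0.159] [0.127 0.115 0.245]
0.125 [0.156 0.125 0.167] [0.11  0.125 0.166] [0.13  0.125 0.251]
peg tip [0.104 0.125 0.096]
[[-0.001  0.953  0.303  0.078]
 [ 1.     0.     0.001 -0.001]
 [ 0.     0.303 -0.953 -0.143]
 [ 0.     0.     0.     1.   ]] 65.70646984690485 259.39079511284496 194.80239541264362
shift [ 2.649 -2.737 -0.344] turn 0.423 tcp [ 0.2965 -0.6064  0.2313] F [ 0.1  0.4 -0.6] w 0.0855 t 1.35 Rz [ 0. -0. -1.]
```

Request:
play_rows([
  [[-1,0.05,-0.05,-0.2,0],[-1,0.15,-0.16,-0.35,0],[-1,0.28,-0.3,-0.35,0],[-1,0.42,-0.44,-0.35,0],[-1,0.56,-0.58,-0.35,0],[-1,0.7,-0.72,-0.35,0],[-1,0.82,-0.85,-0.35,0],[-1,0.88,-0.91,-0.35,0]],
])

```text
clock: 2.02
tcp_pos: [0.3765, -0.3607, 0.3017]
orientation: [-3.058, -0.716, -0.002]
contact_force: [-0.5, -1.1, -0.3]
grip_width: 0.0854
gripper_force: 0.0
```

Request:
play_rows([
  [[-1,0.12,-0.13,0,0],[-1,0.25,-0.26,0,0],[-1,0.38,-0.4,0,0],[-1,0.52,-0.54,0,0],[-1,0.66,-0.68,0,0],[-1,0.78,-0.8,0,0],[-1,0.88,-0.91,0,0]],
])

```text
clock: 2.6
tcp_pos: [0.4535, -0.1221, 0.3017]
orientation: [3.06, 0.711, 0.002]
contact_force: [0.7, 0.5, 0.0]
grip_width: 0.0858
gripper_force: 0.0
```

Request:
play_rows([
  [[-1,0.12,-0.13,0,0.05],[-1,0.25,-0.26,0,0.12],[-1,0.38,-0.4,0,0.19],[-1,0.52,-0.54,0,0.26],[-1,0.66,-0.68,0,0.33],[-1,0.78,-0.8,0,0.39],[-1,0.88,-0.91,0,0.415],[-1,0.88,-0.91,0,0.415],[-1,0.88,-0.91,0,0.415]],
])

```text
clock: 3.35
tcp_pos: [0.5309, 0.1185, 0.3012]
orientation: [-3.126, 0.301, 0.0]
contact_force: [-0.6, -0.9, 0.5]
grip_width: 0.0853
gripper_force: 0.0
```

```bash
python3 to.py .532 .118 .2 -101.2; python3 - <<'E'
from h import *
f=viewer.grab_frame("wrist")
cv2.imwrite("pics/w1.png",cv2.resize(f["pixels"][:,:,::-1],(800,600),interpolation=cv2.INTER_CUBIC))
E
```

```text
shift [0.006 0.002 0.506] turn 0.002 tcp [0.5309 0.1185 0.3012] F [-0.6 -0.9  0.5] w 0.0853 t 3.35 Rz [-0.     0.001 -1.   ]
```

View pics/w1.png

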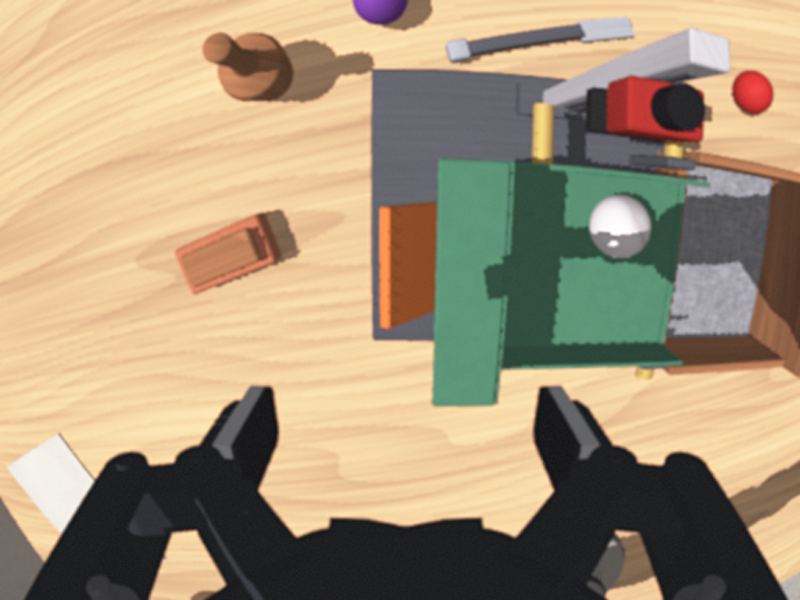

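The wrist picture shows the orange tab's top edge at (386,207–328), the hood edge at x≈436, and the marble ball in the tray at (620,226). Next I'll partly close the fingers and measure the finger outline against the hood.

Request:
play_rows([
  [[0.4,0,0,0,0],[0.4,0,0,0,0],[0.4,0,0,0,0],[0.4,0,0,0,0],[0.4,0,0,0,0],[0.4,0,0,0,0]],
], grip_force=30)

```text
clock: 3.9
tcp_pos: [0.531, 0.1156, 0.3014]
orientation: [3.126, -0.31, 0.0]
contact_force: [-0.0, -0.5, -0.3]
grip_width: 0.0257
gripper_force: 0.0
```

```bash
cat > wfit.py <<'E'
from h import *
from scipy.optimize import least_squares
f=viewer.grab_frame("wrist")
cv2.imwrite("pics/w2.png",cv2.resize(f["pixels"][:,:,::-1],(800,600),interpolation=cv2.INTER_CUBIC))
o=get_obs();Rm=R.from_rotvec(o["orientation"]).as_matrix();H=np.array(f["hand_eye"]);F=192/np.tan(np.radians(f["fovy"])/2)
def wproj(P,tool=False):
    P=np.atleast_2d(P); t=P if tool else (P-o["tcp_pos"])@Rm
    c=(t-H[:3,3])@H[:3,:3]; x,y,z=c[:,0],-c[:,1],-c[:,2]; rr=np.hypot(x,y);k=F*np.arctan2(rr,z)/rr
    return np.c_[f["cx"]+k*x,f["cy"]+k*y]
def st(p,P):
    c,s=np.cos(p[2]),np.sin(p[2]);P=np.atleast_2d(P)
    return np.c_[p[0]+c*P[:,0]-s*P[:,1],p[1]+s*P[:,0]+c*P[:,1],P[:,2]]
pts=[((380,207),(-.0167,.045,.118)),((380,328),(-.0167,-.045,.118)),((391,207),(-.0091,.045,.1245)),((391,326),(-.0091,-.045,.1245)),((439,160),(.021,.079,.175)),((433,404),(.021,-.079,.175))]
res=lambda p:(wproj(st(p,[q for _,q in pts]))-np.array([a for a,_ in pts])*.64).ravel()
s=least_squares(res,np.load("stand.npy"));print("stand",s.x,np.round(s.fun,1));np.save("stand.npy",s.x)
# finger outline: grid of tool y,z at x=.011
for z in(0,-.02,-.04,-.06,-.075):print(z,np.round(wproj([(.011,y,z) for y in(-.04,-.03,-.02,.02,.03,.04)],True)/.64).tolist())
print(o["grip_width"])
E
python3 wfit.py
```

```text
stand [ 0.53203224  0.11817189 -1.776816  ] [-0.3 -0.6  0.2 -0.7 -0.6  0.  -0.5  2.6  0.8 -1.5  0.2  0.6]
0 [[292.0, 362.0], [320.0, 362.0], [349.0, 362.0], [466.0, 362.0], [495.0, 362.0], [523.0, 361.0]]
-0.02 [[277.0, 389.0], [309.0, 390.0], [341.0, 390.0], [474.0, 390.0], [507.0, 389.0], [538.0, 388.0]]
-0.04 [[259.0, 423.0], [295.0, 425.0], [332.0, 426.0], [484.0, 426.0], [521.0, 424.0], [557.0, 423.0]]
-0.06 [[237.0, 467.0], [277.0, 470.0], [320.0, 473.0], [497.0, 472.0], [540.0, 470.0], [580.0, 466.0]]
-0.075 [[216.0, 509.0], [261.0, 514.0], [309.0, 517.0], [509.0, 517.0], [557.0, 513.0], [601.0, 508.0]]
0.025898324394710355
```

View pics/w2.png

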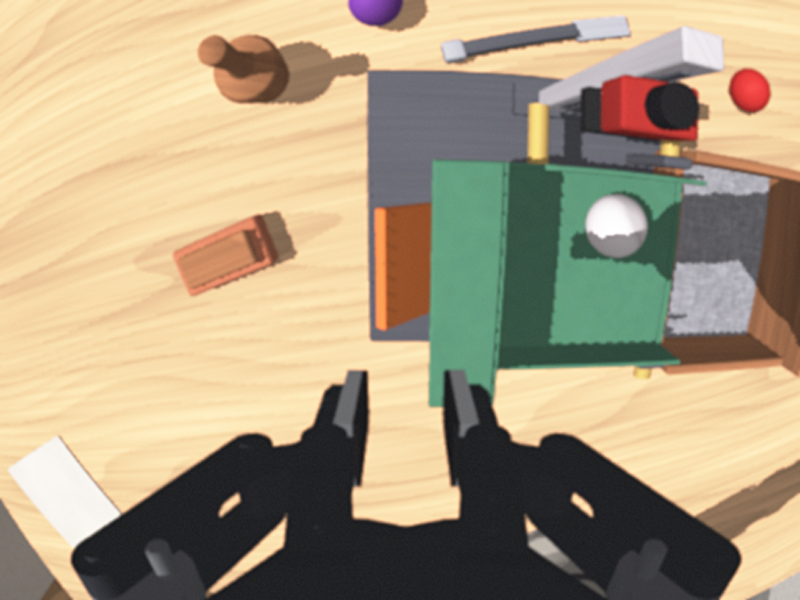

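Request:
play_rows([
  [[-1,0.01,0.15,0,0],[-1,0.02,0.33,0,0],[-1,0.03,0.5,0,0],[-1,0.03,0.68,0,0],[-1,0.03,0.8,0,0]],
])

```text
clock: 4.37
tcp_pos: [0.5047, -0.0458, 0.3013]
orientation: [3.125, -0.314, -0.0]
contact_force: [0.5, -1.1, 0.7]
grip_width: 0.0841
gripper_force: 0.0
```

Request:
play_rows([
  [[-1,0.01,0.18,0,0],[-1,0.02,0.36,0,0],[-1,0.03,0.54,0,0],[-1,0.03,0.72,0,0],[-1,0.03,0.9,0,0]],
])

```text
clock: 4.78
tcp_pos: [0.4756, -0.2214, 0.3015]
orientation: [3.126, -0.309, 0.001]
contact_force: [0.8, -0.7, -0.3]
grip_width: 0.0856
gripper_force: 0.0
```

Request:
play_rows([
  [[-1,0.0,0.18,0,0],[-1,0.0,0.36,0,0],[-1,0.0,0.54,0,0],[-1,0.0,0.7,0,0],[-1,-0.13,0.83,0,0],[-1,-0.26,0.93,0,0]],
])

```text
clock: 5.28
tcp_pos: [0.3878, -0.3942, 0.3008]
orientation: [3.126, -0.31, -0.0]
contact_force: [-0.9, -0.2, 0.1]
grip_width: 0.0852
gripper_force: 0.0
```

Request:
play_rows([
  [[-1,-0.13,0.13,0,0],[-1,-0.26,0.26,0,0],[-1,-0.39,0.39,0,0],[-1,-0.52,0.52,0,0],[-1,-0.65,0.65,0,0],[-1,-0.78,0.78,0,0],[-1,-0.9,0.9,0,0]],
])

```text
clock: 5.87
tcp_pos: [0.1749, -0.5342, 0.3015]
orientation: [3.126, -0.31, -0.0]
contact_force: [0.6, -0.8, -0.1]
grip_width: 0.0852
gripper_force: 0.0
```

Request:
play_rows([
  [[-1,-0.13,0.13,0,0],[-1,-0.26,0.26,0,0],[-1,-0.39,0.39,0,0],[-1,-0.52,0.52,0,0],[-1,-0.65,0.65,0,0],[-1,-0.78,0.78,0,0],[-1,-0.9,0.9,0,0]],
])

```text
clock: 6.45
tcp_pos: [-0.0369, -0.6753, 0.3013]
orientation: [3.126, -0.31, -0.0]
contact_force: [-0.3, -1.1, -0.5]
grip_width: 0.0851
gripper_force: 0.0
```

```bash
python3 to.py -.15 -.75 .3 -101.2;python3 -c "
from h import *
print(np.round(get_obs()['joints'],3))"
```

```text
shift [-0.481  0.477  0.006] turn -0.001 tcp [-0.0369 -0.6753  0.3013] F [-0.3 -1.1 -0.5] w 0.0851 t 6.45 Rz [-0. -0. -1.]
[ 1.399  0.432  0.193  1.478 -0.085  1.24  -0.167]
```

Request:
play_rows([
  [[-1,-0.06,0.18,0,0],[-1,-0.12,0.36,0,0],[-1,-0.18,0.54,0,0],[-1,-0.24,0.72,0,0],[-1,-0.3,0.85,0,0],[-1,-0.35,0.95,0,0]],
])

```text
clock: 6.95
tcp_pos: [-0.1421, -0.8484, 0.2997]
orientation: [-3.125, 0.31, 0.001]
contact_force: [-0.6, -0.6, -0.4]
grip_width: 0.0854
gripper_force: 0.0
```

Request:
play_rows([
  [[-1,-0.02,0.1,0,0],[-1,-0.04,0.2,0,0],[-1,-0.06,0.3,0,0],[-1,-0.08,0.4,0,0],[-1,-0.1,0.5,0,0],[-1,-0.1,0.6,0,0],[-1,-0.1,0.7,0,0],[-1,-0.1,0.8,0,0],[-1,-0.1,0.9,0,0],[-1,-0.1,1.0,0,0]],
])

```text
clock: 7.78
tcp_pos: [-0.1848, -0.9525, 0.2797]
orientation: [3.094, -0.303, -0.006]
contact_force: [-0.7, 0.4, 0.4]
grip_width: 0.0855
gripper_force: 0.0
```

```bash
python3 to.py -.2 -.98 .3 -101.2;python3 -c "
from h import *
print(np.round(get_obs()['joints'],3))"
```

```text
shift [-0.048  0.153 -0.096] turn 0.0 tcp [-0.1848 -0.9525  0.2797] F [-0.7  0.4  0.4] w 0.0855 t 7.7833 Rz [-0.007 -0.032 -0.999]
[ 1.607  1.243  1.271  0.241 -1.205  1.787  0.078]
```

Request:
play_rows([
  [[-1,0.0,-0.15,0,0],[-1,0.0,-0.3,0,0],[-1,0.0,-0.45,0,0],[-1,0.0,-0.6,0,0],[-1,0,-0.75,0,0],[-1,0,-0.75,0,0]],
])

```text
clock: 8.28
tcp_pos: [-0.1557, -0.7961, 0.2729]
orientation: [3.101, -0.323, 0.004]
contact_force: [-1.1, 0.3, 0.1]
grip_width: 0.0855
gripper_force: 0.0
```

```bash
python3 to.py -.2 -.98 .3 -101.2;python3 -c "
from h import *
print(np.round(get_obs()['joints'],3))"
```

```text
shift [-0.027  0.948 -0.113] turn -0.008 tcp [-0.1557 -0.7961  0.2729] F [-1.1  0.3  0.1] w 0.0855 t 8.2833 Rz [-0.    -0.024 -1.   ]
[ 1.15   1.055  1.381  1.173 -1.041  1.592  0.504]
```

Request:
play_rows([
  [[-1,0,0,-0.2,0],[-1,0,0,-0.4,0],[-1,0,0,-0.6,0],[-1,0,0,-0.8,0],[-1,0,0,-1,0],[-1,0,0,-1,0]],
])

```text
clock: 8.78
tcp_pos: [-0.1562, -0.7982, 0.485]
orientation: [3.085, -0.303, -0.012]
contact_force: [-0.2, 0.6, 0.7]
grip_width: 0.0856
gripper_force: 0.0
```

Request:
play_rows([
  [[-1,0,0,-0.2,0],[-1,0,0,-0.4,0],[-1,0,0,-0.6,0],[-1,0,0,-0.8,0],[-1,0,0,-1,0],[-1,0,0,-1,0]],
])

```text
clock: 9.28
tcp_pos: [-0.1534, -0.7809, 0.565]
orientation: [3.077, -0.305, -0.006]
contact_force: [-1.0, -0.6, -1.0]
grip_width: 0.0854
gripper_force: 0.0
```

```bash
python3 to.py -.2 -.98 .3 -101.2;python3 -c "
from h import *
print(np.round(get_obs()['joints'],3))"
```

```text
shift [-0.034  0.956  1.373] turn -0.001 tcp [-0.1534 -0.7809  0.565 ] F [-1.  -0.6 -1. ] w 0.0854 t 9.2833 Rz [-0.009 -0.048 -0.999]
[ 1.596  0.691  0.315  0.503 -0.216  1.914 -0.01 ]
```

Request:
play_rows([
  [[-1,0,1,-0.5,0]],
])

```text
clock: 9.37
tcp_pos: [-0.155, -0.7971, 0.5801]
orientation: [3.028, -0.293, -0.005]
contact_force: [0.4, 0.7, 4.2]
grip_width: 0.0855
gripper_force: 0.0
```

Request:
play_rows([
  [[-1,0,1,-0.5,0]],
])

```text
clock: 9.45
tcp_pos: [-0.1596, -0.816, 0.5764]
orientation: [3.004, -0.293, -0.011]
contact_force: [-0.9, -0.9, 0.4]
grip_width: 0.0856
gripper_force: 0.0
```

Request:
play_rows([
  [[-1,0,1,-0.5,0]],
])

```text
clock: 9.53
tcp_pos: [-0.1634, -0.8319, 0.5746]
orientation: [2.98, -0.293, -0.017]
contact_force: [-0.3, 0.6, -0.7]
grip_width: 0.0855
gripper_force: 0.0
```

Request:
play_rows([
  [[-1,0,1,-0.5,0]],
])

```text
clock: 9.62
tcp_pos: [-0.1662, -0.8454, 0.5763]
orientation: [2.952, -0.291, -0.023]
contact_force: [-0.1, -0.2, -0.4]
grip_width: 0.0855
gripper_force: 0.0
```

```bash
python3 to.py -.2 -.98 .3 -101.2;python3 -c "
from h import *
print(np.round(get_obs()['joints'],3))"
```

```text
shift [-0.037  0.441  1.481] turn -0.001 tcp [-0.1662 -0.8454  0.5763] F [-0.1 -0.2 -0.4] w 0.0855 t 9.6167 Rz [-0.032 -0.172 -0.985]
[ 1.627  0.83   0.481  0.244 -0.404  1.915 -0.012]
```

Request:
play_rows([
  [[-1,0,1,-0.5,0]],
])

```text
clock: 9.7
tcp_pos: [-0.1677, -0.8485, 0.574]
orientation: [2.948, -0.293, -0.014]
contact_force: [-1.4, -1.4, -1.3]
grip_width: 0.0853
gripper_force: 0.0
```

Request:
play_rows([
  [[-1,0,1,-0.5,0]],
])

```text
clock: 9.78
tcp_pos: [-0.1702, -0.8511, 0.5764]
orientation: [2.936, -0.296, -0.016]
contact_force: [-1.2, 0.5, -0.5]
grip_width: 0.0854
gripper_force: 0.0
```

Request:
play_rows([
  [[-1,0,1,-0.5,0]],
])

```text
clock: 9.87
tcp_pos: [-0.1722, -0.8546, 0.5799]
orientation: [2.919, -0.298, -0.02]
contact_force: [-1.2, -0.5, 0.4]
grip_width: 0.0857
gripper_force: 0.0
```

Request:
play_rows([
  [[-1,0,1,-0.5,0]],
])

```text
clock: 9.95
tcp_pos: [-0.1737, -0.859, 0.5841]
orientation: [2.899, -0.297, -0.023]
contact_force: [-0.6, 0.4, 0.3]
grip_width: 0.0854
gripper_force: 0.0
```

Request:
play_rows([
  [[-1,0,1,-0.5,0]],
])

```text
clock: 10.03
tcp_pos: [-0.1749, -0.8638, 0.5894]
orientation: [2.875, -0.295, -0.027]
contact_force: [-0.2, 0.2, -0.4]
grip_width: 0.0852
gripper_force: 0.0
```

Request:
play_rows([
  [[-1,0,1,-0.5,0]],
])

```text
clock: 10.12
tcp_pos: [-0.1761, -0.8655, 0.5942]
orientation: [2.858, -0.281, 0.028]
contact_force: [2.4, -0.6, 2.2]
grip_width: 0.0853
gripper_force: 0.0
```

```bash
python3 to.py -.2 -.98 .3 -101.2;python3 -c "
from h import *
print(np.round(get_obs()['joints'],3))"
```

```text
shift [-0.076  0.177  1.571] turn -0.005 tcp [-0.1761 -0.8655  0.5942] F [ 2.4 -0.6  2.2] w 0.0853 t 10.1167 Rz [-0.007 -0.267 -0.964]
[ 1.606  0.918  1.456  0.241 -1.367  1.915  0.092]
```

Request:
play_rows([
  [[-1,0,-0.2,-0.05,0],[-1,0,-0.38,-0.1,0],[-1,0,-0.57,-0.16,0],[-1,0,-0.76,-0.21,0],[-1,0,-0.96,-0.27,0],[-1,0,-0.96,-0.27,0]],
])

```text
clock: 10.62
tcp_pos: [-0.1399, -0.666, 0.5958]
orientation: [2.858, -0.286, 0.029]
contact_force: [0.8, 1.0, 3.0]
grip_width: 0.0853
gripper_force: 0.0
```

Request:
play_rows([
  [[-1,0,0.5,-1,0]],
])

```text
clock: 10.7
tcp_pos: [-0.1348, -0.6625, 0.6121]
orientation: [2.896, -0.307, 0.084]
contact_force: [-3.4, 0.5, -15.1]
grip_width: 0.0854
gripper_force: 0.0
```

Request:
play_rows([
  [[-1,0,0.5,-1,0]],
])

```text
clock: 10.78
tcp_pos: [-0.141, -0.6801, 0.6712]
orientation: [2.87, -0.289, 0.055]
contact_force: [-0.6, -2.6, 5.5]
grip_width: 0.0851
gripper_force: 0.0
```

Request:
play_rows([
  [[-1,0,0.5,-1,0]],
])

```text
clock: 10.87
tcp_pos: [-0.146, -0.6904, 0.7095]
orientation: [2.862, -0.283, 0.034]
contact_force: [0.3, -3.9, 0.0]
grip_width: 0.0854
gripper_force: 0.0
```

Request:
play_rows([
  [[-1,0,0.5,-1,0]],
])

```text
clock: 10.95
tcp_pos: [-0.1514, -0.6938, 0.7122]
orientation: [2.873, -0.283, 0.023]
contact_force: [-1.5, -0.4, -1.1]
grip_width: 0.0854
gripper_force: 0.0
```

```bash
python3 to.py -.2 -.98 .3 -101.2;python3 -c "
from h import *
print(np.round(get_obs()['joints'],3))"
```

```text
shift [-0.05   0.891  2.357] turn -0.004 tcp [-0.1514 -0.6938  0.7122] F [-1.5 -0.4 -1.1] w 0.0854 t 10.95 Rz [-0.009 -0.252 -0.968]
[ 1.342  0.511  0.99   0.637 -0.604  1.903  0.166]
```

Request:
play_rows([
  [[-1,0,1,0,0]],
])

```text
clock: 11.03
tcp_pos: [-0.1528, -0.7057, 0.7029]
orientation: [2.893, -0.278, 0.013]
contact_force: [-0.1, -1.5, -1.4]
grip_width: 0.0855
gripper_force: 0.0
```

Request:
play_rows([
  [[-1,0,1,0,0]],
])

```text
clock: 11.12
tcp_pos: [-0.1515, -0.7216, 0.695]
orientation: [2.903, -0.268, 0.006]
contact_force: [0.2, -2.6, -3.1]
grip_width: 0.0852
gripper_force: 0.0
```

Request:
play_rows([
  [[-1,0,1,0,0]],
])

```text
clock: 11.2
tcp_pos: [-0.1528, -0.7433, 0.6902]
orientation: [2.894, -0.261, 0.001]
contact_force: [1.8, -1.5, -0.3]
grip_width: 0.0857
gripper_force: 0.0
```

Request:
play_rows([
  [[-1,0,1,0,0]],
])

```text
clock: 11.28
tcp_pos: [-0.1465, -0.7602, 0.6894]
orientation: [2.881, -0.231, -0.037]
contact_force: [0.5, -0.6, -1.7]
grip_width: 0.0849
gripper_force: 0.0
```

Request:
play_rows([
  [[-1,0,1,0,0]],
])

```text
clock: 11.37
tcp_pos: [-0.1467, -0.8001, 0.6911]
orientation: [2.821, -0.213, -0.036]
contact_force: [10.4, 17.1, 97.4]
grip_width: 0.0852
gripper_force: 0.0
```

```bash
python3 to.py -.2 -.98 .3 -101.2;python3 -c "
from h import *
print(np.round(get_obs()['joints'],3))"
```

```text
shift [-0.124  0.281  2.147] turn 0.029 tcp [-0.1467 -0.8001  0.6911] F [10.4 17.1 97.4] w 0.0852 t 11.3667 Rz [-0.048 -0.305 -0.951]
[ 1.642  0.675  0.169  0.241 -0.122  1.915 -0.023]
```

Request:
play_rows([
  [[-1,0,0,0,0],[-1,0,-0.05,-0.02,0],[-1,0,-0.14,-0.05,0],[-1,0,-0.24,-0.08,0],[-1,0,-0.34,-0.11,0],[-1,0,-0.42,-0.14,0],[-1,0,-0.46,-0.15,0],[-1,0,-0.46,-0.15,0]],
])

```text
clock: 12.03
tcp_pos: [-0.1338, -0.7044, 0.6896]
orientation: [2.824, -0.218, -0.042]
contact_force: [0.3, 0.5, -0.4]
grip_width: 0.085
gripper_force: 0.0
```

```bash
python3 to.py -.2 -.98 .3 -101.2;python3 -c "
from h import *
print(np.round(get_obs()['joints'],3))"
```

```text
shift [-0.103  0.75   2.287] turn 0.027 tcp [-0.1338 -0.7044  0.6896] F [ 0.3  0.5 -0.4] w 0.085 t 12.0333 Rz [-0.052 -0.301 -0.952]
[ 1.563  0.355  0.182  0.774 -0.057  1.707 -0.018]
```

Request:
play_rows([
  [[-1,0,0.03,-0.08,0],[-1,0,0.08,-0.2,0],[-1,0,0.12,-0.3,0],[-1,0,0.12,-0.34,0]],
])

```text
clock: 12.37
tcp_pos: [-0.1317, -0.71, 0.7543]
orientation: [2.813, -0.211, -0.045]
contact_force: [-0.5, 0.4, -1.1]
grip_width: 0.0855
gripper_force: 0.0
```

Request:
play_rows([
  [[-1,0,0.12,-0.05,0]],
])

```text
clock: 12.45
tcp_pos: [-0.1343, -0.7184, 0.7582]
orientation: [2.797, -0.214, -0.049]
contact_force: [-0.1, 0.8, 0.9]
grip_width: 0.0854
gripper_force: 0.0
```

Request:
play_rows([
  [[-1,0,0.14,-0.05,0]],
])

```text
clock: 12.53
tcp_pos: [-0.1361, -0.7332, 0.759]
orientation: [2.778, -0.213, -0.051]
contact_force: [0.7, -0.0, 0.8]
grip_width: 0.0857
gripper_force: 0.0
```

Request:
play_rows([
  [[-1,0,0.14,-0.05,0]],
])

```text
clock: 12.62
tcp_pos: [-0.1377, -0.7469, 0.7597]
orientation: [2.759, -0.211, -0.053]
contact_force: [-0.1, -0.6, -0.2]
grip_width: 0.0854
gripper_force: 0.0
```

```bash
python3 to.py -.2 -.98 .3 -101.2;python3 -c "
from h import *
print(np.round(get_obs()['joints'],3))"
```

```text
shift [-0.108  0.272  2.58 ] turn 0.028 tcp [-0.1377 -0.7469  0.7597] F [-0.1 -0.6 -0.2] w 0.0854 t 12.6167 Rz [-0.065 -0.361 -0.93 ]
[ 1.559  0.565  0.47   0.308 -0.327  1.915  0.021]
```

Request:
play_rows([
  [[-1,0,-0.06,-0.02,0],[-1,0,-0.18,-0.07,0],[-1,0,-0.32,-0.12,0],[-1,0,-0.46,-0.2,0],[-1,0,-0.58,-0.3,0],[-1,0,-0.65,-0.42,0],[-1,0,-0.65,-0.5,0],[-1,0,-0.65,-0.55,0]],
])

```text
clock: 13.28
tcp_pos: [-0.1123, -0.5846, 0.8181]
orientation: [2.755, -0.211, -0.051]
contact_force: [-0.4, -0.7, 0.7]
grip_width: 0.0854
gripper_force: 0.0
```

```bash
python3 to.py -.2 -.98 .3 -101.2;python3 -c "
from h import *
print(np.round(get_obs()['joints'],3))"
```

```text
shift [-0.111  0.917  3.156] turn 0.028 tcp [-0.1123 -0.5846  0.8181] F [-0.4 -0.7  0.7] w 0.0854 t 13.2833 Rz [-0.064 -0.365 -0.929]
[ 1.313  0.203  0.512  0.698 -0.125  1.882  0.012]
```

Request:
play_rows([
  [[-1,0,0.1,0,0]],
])

```text
clock: 13.37
tcp_pos: [-0.1155, -0.6012, 0.8271]
orientation: [2.749, -0.211, -0.051]
contact_force: [1.2, 14.2, -6.9]
grip_width: 0.0855
gripper_force: 0.0
```

Request:
play_rows([
  [[-1,0,0.14,0,0]],
])

```text
clock: 13.45
tcp_pos: [-0.1183, -0.6275, 0.8249]
orientation: [2.737, -0.208, -0.054]
contact_force: [0.2, -1.0, 0.2]
grip_width: 0.0855
gripper_force: 0.0
```

Request:
play_rows([
  [[-1,0,0.14,0,0]],
])

```text
clock: 13.53
tcp_pos: [-0.1218, -0.6505, 0.8211]
orientation: [2.729, -0.209, -0.056]
contact_force: [1.1, -0.2, -0.1]
grip_width: 0.0855
gripper_force: 0.0
```

Request:
play_rows([
  [[-1,0,0.14,0,0]],
])

```text
clock: 13.62
tcp_pos: [-0.125, -0.6718, 0.8188]
orientation: [2.716, -0.208, -0.058]
contact_force: [0.7, -0.1, 0.4]
grip_width: 0.0856
gripper_force: 0.0
```

Request:
play_rows([
  [[-1,0,0.14,0,0]],
])

```text
clock: 13.7
tcp_pos: [-0.1279, -0.6917, 0.8169]
orientation: [2.701, -0.207, -0.06]
contact_force: [0.5, -0.2, -0.1]
grip_width: 0.0854
gripper_force: 0.0
```

Request:
play_rows([
  [[-1,0,0.14,0,0]],
])

```text
clock: 13.78
tcp_pos: [-0.1305, -0.7103, 0.8151]
orientation: [2.685, -0.206, -0.062]
contact_force: [0.1, 0.0, -0.4]
grip_width: 0.0855
gripper_force: 0.0
```

```bash
python3 to.py -.2 -.98 .3 -101.2;python3 -c "
from h import *
print(np.round(get_obs()['joints'],3))"
```

```text
shift [-0.108  0.125  2.923] turn 0.029 tcp [-0.1305 -0.7103  0.8151] F [ 0.1  0.  -0.4] w 0.0855 t 13.7833 Rz [-0.077 -0.429 -0.9  ]
[ 1.533  0.49   0.495  0.309 -0.322  1.915  0.019]
```

Request:
play_rows([
  [[-1,0,-0.06,-0.03,0],[-1,0,-0.18,-0.09,0],[-1,0,-0.32,-0.16,0],[-1,0,-0.46,-0.26,0],[-1,0,-0.57,-0.38,0],[-1,0,-0.61,-0.5,0],[-1,0,-0.61,-0.58,0],[-1,0,-0.61,-0.6,0]],
])

```text
clock: 14.45
tcp_pos: [-0.1046, -0.547, 0.8738]
orientation: [2.673, -0.204, -0.061]
contact_force: [-0.1, 0.0, 0.1]
grip_width: 0.0856
gripper_force: 0.0
```

Request:
play_rows([
  [[-1,0,0.06,0,0]],
])

```text
clock: 14.53
tcp_pos: [-0.1065, -0.5562, 0.8739]
orientation: [2.67, -0.205, -0.062]
contact_force: [0.2, 0.6, 0.2]
grip_width: 0.0852
gripper_force: 0.0
```

Request:
play_rows([
  [[-1,0,0.12,-0.03,0]],
])

```text
clock: 14.62
tcp_pos: [-0.1079, -0.5738, 0.8763]
orientation: [2.658, -0.203, -0.064]
contact_force: [1.3, -0.4, -0.5]
grip_width: 0.0854
gripper_force: 0.0
```

Request:
play_rows([
  [[-1,0,0.15,-0.03,0]],
])

```text
clock: 14.7
tcp_pos: [-0.1106, -0.595, 0.8795]
orientation: [2.64, -0.201, -0.066]
contact_force: [0.8, -0.5, 0.6]
grip_width: 0.0852
gripper_force: 0.0
```

Request:
play_rows([
  [[-1,0,0.15,-0.03,0]],
])

```text
clock: 14.78
tcp_pos: [-0.1136, -0.6151, 0.8819]
orientation: [2.622, -0.2, -0.068]
contact_force: [0.9, 1.2, 0.9]
grip_width: 0.0857
gripper_force: 0.0
```

Request:
play_rows([
  [[-1,0,0.15,-0.03,0]],
])

```text
clock: 14.87
tcp_pos: [-0.1163, -0.6332, 0.8846]
orientation: [2.603, -0.199, -0.071]
contact_force: [0.7, 0.3, 0.3]
grip_width: 0.0855
gripper_force: 0.0
```

Request:
play_rows([
  [[-1,0,0.15,-0.03,0]],
])

```text
clock: 14.95
tcp_pos: [-0.1186, -0.6497, 0.8873]
orientation: [2.583, -0.198, -0.073]
contact_force: [-0.2, 0.9, 0.3]
grip_width: 0.0853
gripper_force: 0.0
```

```bash
python3 to.py -.2 -.98 .3 -101.2;python3 -c "
from h import *
print(np.round(get_obs()['joints'],3))"
```

```text
shift [-0.108 -0.099  3.39 ] turn 0.03 tcp [-0.1186 -0.6497  0.8873] F [-0.2  0.9  0.3] w 0.0853 t 14.95 Rz [-0.092 -0.517 -0.851]
[ 1.474  0.379  0.54   0.321 -0.304  1.915  0.017]
```

Request:
play_rows([
  [[-1,0,-0.06,-0.03,0],[-1,0,-0.18,-0.11,0],[-1,0,-0.31,-0.2,0],[-1,0,-0.42,-0.31,0],[-1,0,-0.46,-0.43,0],[-1,0,-0.46,-0.53,0],[-1,0,-0.46,-0.58,0],[-1,0,-0.46,-0.58,0]],
])

```text
clock: 15.62
tcp_pos: [-0.0962, -0.5086, 0.9287]
orientation: [2.565, -0.198, -0.075]
contact_force: [0.2, -0.1, -0.0]
grip_width: 0.0854
gripper_force: 0.0
```

Request:
play_rows([
  [[-1,0,0.08,-0.02,0]],
])

```text
clock: 15.7
tcp_pos: [-0.0927, -0.5193, 0.9331]
orientation: [2.554, -0.186, -0.073]
contact_force: [2.9, 0.9, -0.0]
grip_width: 0.0851
gripper_force: 0.0
```

Request:
play_rows([
  [[-1,0,0.13,-0.03,0]],
])

```text
clock: 15.78
tcp_pos: [-0.0952, -0.5351, 0.9368]
orientation: [2.541, -0.186, -0.076]
contact_force: [2.9, -0.4, 1.1]
grip_width: 0.0854
gripper_force: 0.0
```

Request:
play_rows([
  [[-1,0,0.15,-0.03,0]],
])

```text
clock: 15.87
tcp_pos: [-0.0996, -0.5539, 0.9418]
orientation: [2.522, -0.188, -0.078]
contact_force: [1.8, 0.6, 0.2]
grip_width: 0.0858
gripper_force: 0.0
```

Request:
play_rows([
  [[-1,0,0.15,-0.03,0]],
])

```text
clock: 15.95
tcp_pos: [-0.1035, -0.572, 0.9459]
orientation: [2.503, -0.189, -0.081]
contact_force: [1.5, 1.9, -0.5]
grip_width: 0.0856
gripper_force: 0.0
```

```bash
python3 to.py -.2 -.98 .3 -101.2;python3 -c "
from h import *
o=get_obs();print(np.round(o['joints'],3));print(R.from_rotvec(o['orientation']).as_matrix().round(3))"
```

```text
shift [-0.117 -0.226  3.842] turn 0.032 tcp [-0.1035 -0.572   0.9459] F [ 1.5  1.9 -0.5] w 0.0856 t 15.95 Rz [-0.102 -0.583 -0.806]
[ 1.325  0.24   0.632  0.384 -0.245  1.915  0.015]
[[ 0.988 -0.117 -0.102]
 [-0.155 -0.798 -0.583]
 [-0.014  0.591 -0.806]]
```

```bash
python3 - <<'E'
from h import *
o=get_obs();Rm=R.from_rotvec(o["orientation"]).as_matrix()
P=[o["tcp_pos"],(.06,-.56,.82),(.2,-.5,.7),(.33,-.4,.59),(.43,-.26,.5),(.49,-.1,.45),(.53,.07,.42),(.55,.22,.36)]
for a,b in zip(P,P[1:]):
    d=Rm.T@(np.array(b)-a)/.2;print(np.round(d,2),np.linalg.norm(d)*.2/.0417)
E
```

```text
[ 0.81 -0.52  0.39] 4.956677213302007
[ 0.65 -0.68  0.24] 4.6500526210228585
[ 0.57 -0.8   0.09] 4.735831572693406
[ 0.39 -0.88 -0.1 ] 4.656232095670887
[ 0.18 -0.82 -0.3 ] 4.269662785315313
[ 0.07 -0.79 -0.39] 4.249411306155721
[-0.01 -0.79 -0.21] 3.903793907937579
```

Request:
play_rows([
  [[-1,0.06,-0.04,0.03,0],[-1,0.18,-0.11,0.09,0],[-1,0.32,-0.2,0.15,0],[-1,0.46,-0.3,0.22,0],[-1,0.6,-0.39,0.29,0],[-1,0.74,-0.47,0.36,0],[-1,0.81,-0.52,0.39,0]],
])

```text
clock: 16.53
tcp_pos: [0.0658, -0.558, 0.8158]
orientation: [2.508, -0.183, -0.082]
contact_force: [0.3, -0.4, -0.4]
grip_width: 0.0856
gripper_force: 0.0
```

Request:
play_rows([
  [[-1,0.11,-0.11,0.04,0],[-1,0.22,-0.23,0.08,0],[-1,0.33,-0.34,0.12,0],[-1,0.44,-0.45,0.16,0],[-1,0.55,-0.57,0.2,0],[-1,0.65,-0.68,0.24,0]],
])

```text
clock: 17.03
tcp_pos: [0.2014, -0.4975, 0.6973]
orientation: [2.505, -0.192, -0.081]
contact_force: [1.0, -0.1, 0.2]
grip_width: 0.0854
gripper_force: 0.0
```

Request:
play_rows([
  [[-1,0.1,-0.13,0.02,0],[-1,0.2,-0.27,0.03,0],[-1,0.29,-0.4,0.05,0],[-1,0.38,-0.53,0.06,0],[-1,0.48,-0.67,0.08,0],[-1,0.57,-0.8,0.09,0]],
])

```text
clock: 17.53
tcp_pos: [0.3307, -0.398, 0.5865]
orientation: [2.505, -0.193, -0.082]
contact_force: [0.3, -0.6, 1.1]
grip_width: 0.0858
gripper_force: 0.0
```

Request:
play_rows([
  [[-1,0.07,-0.15,-0.02,0],[-1,0.13,-0.29,-0.03,0],[-1,0.2,-0.44,-0.05,0],[-1,0.26,-0.59,-0.07,0],[-1,0.33,-0.73,-0.08,0],[-1,0.39,-0.88,-0.1,0]],
])

```text
clock: 18.03
tcp_pos: [0.4306, -0.2581, 0.4981]
orientation: [2.505, -0.194, -0.082]
contact_force: [0.1, -0.4, -0.0]
grip_width: 0.0854
gripper_force: 0.0
```

```bash
python3 to.py .43 -.26 .5 -101.2;python3 -c "
from h import *
print(np.round(get_obs()['joints'],3))"
```

```text
shift [-0.001  0.014 -0.002] turn 0.03 tcp [ 0.4306 -0.2581  0.4981] F [ 0.1 -0.4 -0. ] w 0.0854 t 18.0333 Rz [-0.104 -0.581 -0.808]
[ 0.315  0.013 -0.302  1.7    0.625  1.553 -1.765]
```

Request:
play_rows([
  [[-1,0.03,-0.15,-0.05,0],[-1,0.06,-0.3,-0.11,0],[-1,0.1,-0.45,-0.16,0],[-1,0.14,-0.6,-0.22,0],[-1,0.18,-0.75,-0.27,0],[-1,0.18,-0.82,-0.3,0]],
])

```text
clock: 18.53
tcp_pos: [0.4926, -0.0949, 0.4477]
orientation: [2.508, -0.187, -0.083]
contact_force: [-0.1, 0.7, 0.5]
grip_width: 0.0854
gripper_force: 0.0
```

Request:
play_rows([
  [[-1,0.01,-0.15,-0.07,0],[-1,0.02,-0.3,-0.15,0],[-1,0.04,-0.45,-0.22,0],[-1,0.05,-0.6,-0.3,0],[-1,0.07,-0.75,-0.37,0],[-1,0.07,-0.79,-0.39,0]],
])

```text
clock: 19.03
tcp_pos: [0.5323, 0.0759, 0.4169]
orientation: [2.508, -0.184, -0.084]
contact_force: [-0.4, -0.0, -1.0]
grip_width: 0.0854
gripper_force: 0.0
```

Request:
play_rows([
  [[0.2,0,-0.15,-0.04,0.03],[0.2,0,-0.3,-0.08,0.03],[0.2,0,-0.45,-0.12,0.03],[0.2,0,-0.6,-0.16,0.03],[0.2,-0.01,-0.74,-0.2,0.03],[0.2,-0.01,-0.79,-0.21,0.03],[0.2,-0.01,-0.79,-0.21,0.03]],
])

```text
clock: 19.62
tcp_pos: [0.5522, 0.2239, 0.3578]
orientation: [2.499, -0.246, -0.066]
contact_force: [-0.7, -0.2, -0.4]
grip_width: 0.0342
gripper_force: 0.0
```

```bash
cat > wp.py <<'E'
import sys
from h import *
p=np.load("stand.npy");n=sys.argv[1]
o=get_obs();f=viewer.grab_frame("wrist");Rm=R.from_rotvec(o["orientation"]).as_matrix();H=np.array(f["hand_eye"]);F=192/np.tan(np.radians(f["fovy"])/2)
def wproj(P):
    t=(np.atleast_2d(P)-o["tcp_pos"])@Rm; c=(t-H[:3,3])@H[:3,:3]; x,y,z=c[:,0],-c[:,1],-c[:,2]; rr=np.hypot(x,y);k=F*np.arctan2(rr,z)/rr
    return np.c_[f["cx"]+k*x,f["cy"]+k*y]
def st(p,P):
    c,s=np.cos(p[2]),np.sin(p[2]);P=np.atleast_2d(P)
    return np.c_[p[0]+c*P[:,0]-s*P[:,1],p[1]+s*P[:,0]+c*P[:,1],P[:,2]]
q=[(-.0167,.045,.118),(-.0167,-.045,.118),(-.0091,.045,.1245),(-.0091,-.045,.1245),(.021,.079,.175),(.021,-.079,.175)]
print(np.round(wproj(st(p,q))/.64).tolist())
cv2.imwrite(f"pics/{n}.png",cv2.resize(f["pixels"][:,:,::-1],(800,600),interpolation=cv2.INTER_CUBIC))
c,s=np.cos(p[2]),np.sin(p[2]);A=np.array([[c,s,0],[-s,c,0],[0,0,1]])
print("tool in stand frame",np.round(A@Rm,3).tolist(),"tcp",np.round(A@(o["tcp_pos"]-[p[0],p[1],0]),4),"grip->shift",np.round(Rm.T@(st(p,[(0,0,.106)])[0]-o["tcp_pos"]),4),o["grip_width"],np.round(o["joints"],2))
E
python3 wp.py w3
```

```text
[[326.0, 202.0], [329.0, 304.0], [337.0, 202.0], [340.0, 305.0], [401.0, 161.0], [401.0, 351.0]]
tool in stand frame [[-0.013, 0.807, 0.591], [1.0, 0.004, 0.016], [0.01, 0.591, -0.807]] tcp [-0.1076 -0.0019  0.3578] grip->shift [-0.0022 -0.0619  0.2667] 0.03423966207574738 [-0.38  0.56 -0.52  1.33  0.57  1.88 -2.65]
```

View pics/w3.png

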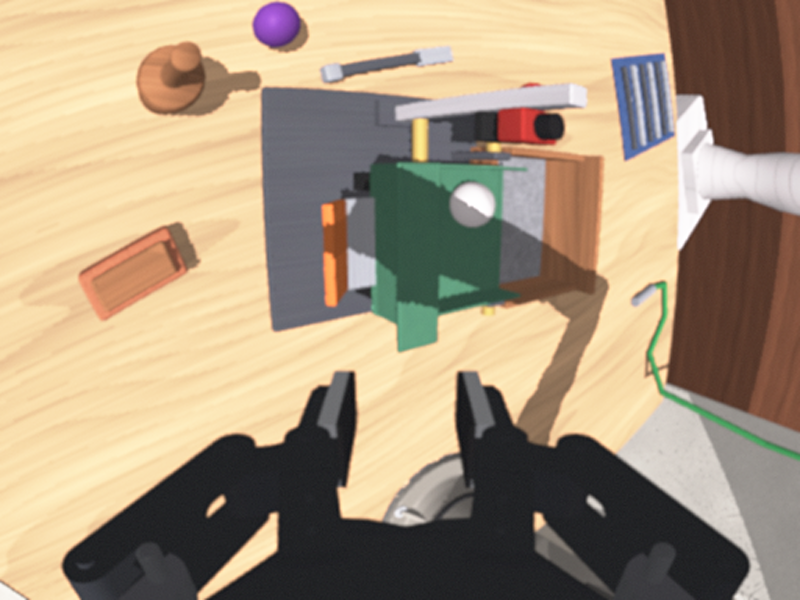

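The picture shows the leaning tool lined up with the tab: its edge is at (323–326, 204–305), within 3 px of the prediction. I'll move in along the tab.

Request:
play_rows([
  [[0.2,0,-0.06,0.08,0],[0.2,0,-0.14,0.2,0],[0.2,0,-0.22,0.36,0],[0.2,-0.01,-0.29,0.54,0],[0.2,-0.01,-0.32,0.7,0],[0.2,-0.01,-0.32,0.82,0],[0.2,-0.01,-0.32,0.87,0],[0.2,-0.01,-0.32,0.88,0]],
])

```text
clock: 20.33
tcp_pos: [0.543, 0.1664, 0.1801]
orientation: [2.495, -0.256, -0.065]
contact_force: [0.7, -0.5, 0.9]
grip_width: 0.0346
gripper_force: 0.0
```

```bash
python3 wp.py w4
```

```text
[[384.0, 235.0], [387.0, 407.0], [405.0, 235.0], [406.0, 408.0], [536.0, 164.0], [510.0, 482.0]]
tool in stand frame [[-0.006, 0.805, 0.593], [1.0, -0.004, 0.015], [0.014, 0.593, -0.805]] tcp [-0.0495  0.0009  0.1801] grip->shift [-0.0022 -0.004   0.089 ] 0.034613834756918975 [-0.3   0.65 -0.5   1.61  0.63  1.55 -2.78]
```

View pics/w4.png

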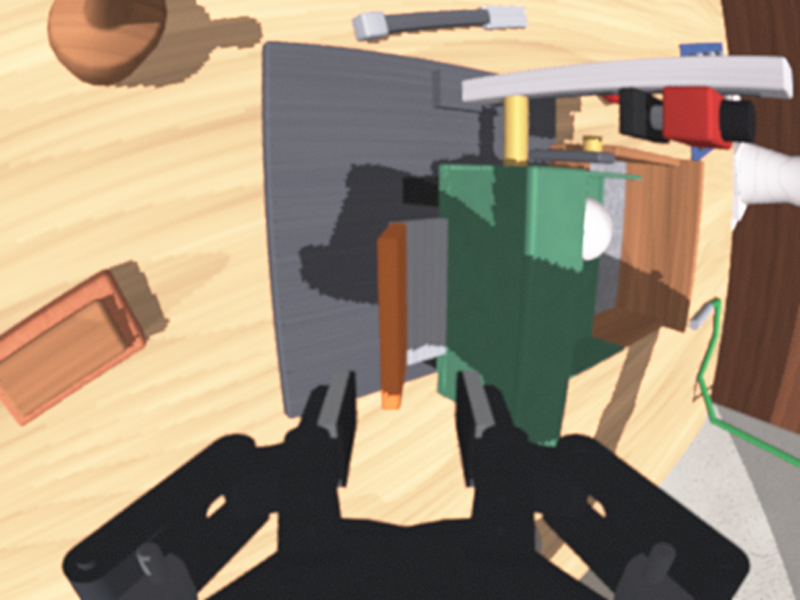

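The tab edge shows at x 378–402, between the finger pads at 354 and 458 and slightly left of their centre. I'll go in with a small y correction and check forces before closing.

Request:
play_rows([
  [[0.2,0,-0.01,0.05,0],[0.2,-0.01,-0.025,0.14,0],[0.2,-0.01,-0.025,0.24,0],[0.2,-0.01,-0.025,0.34,0],[0.2,-0.01,-0.025,0.43,0],[0.2,-0.01,-0.025,0.49,0],[0.2,-0.01,-0.025,0.51,0],[0.2,-0.01,-0.025,0.51,0]],
])

```text
clock: 21.05
tcp_pos: [0.5312, 0.1151, 0.0952]
orientation: [2.498, -0.252, -0.062]
contact_force: [0.1, 0.7, -0.2]
grip_width: 0.0342
gripper_force: 0.0
```

```bash
python3 wp.py w5
```

```text
[[397.0, 286.0], [399.0, 544.0], [437.0, 287.0], [429.0, 546.0], [689.0, 165.0], [576.0, 637.0]]
tool in stand frame [[-0.01, 0.807, 0.59], [1.0, -0.001, 0.017], [0.014, 0.59, -0.807]] tcp [ 0.0032 -0.0001  0.0952] grip->shift [ 0.0003  0.0038 -0.0106] 0.034156348402592275 [-0.26  0.7  -0.47  1.75  0.7   1.38 -2.84]
```

View pics/w5.png

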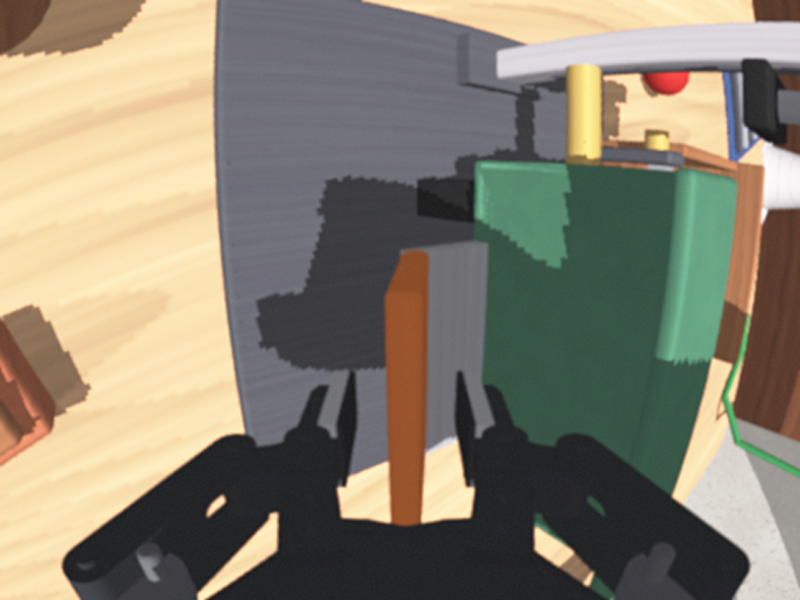

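Request:
play_rows([
  [[0.6,0,0,0,0],[1,0,0,0,0],[1,0,0,0,0],[1,0,0,0,0],[1,0,0,0,0],[1,0,0,0,0]],
], grip_force=60)

```text
clock: 21.6
tcp_pos: [0.5315, 0.1157, 0.0968]
orientation: [2.497, -0.251, -0.06]
contact_force: [-0.2, 3.2, 5.5]
grip_width: 0.0099
gripper_force: 59.7
```

```bash
cat > arc.py <<'E'
# arc.py th1 n dt : rows from current tilt to th1 ; baseline saved on first use
import sys,os
from h import *
p=np.load("stand.npy");o=get_obs();Rm=R.from_rotvec(o["orientation"]).as_matrix()
c,s=np.cos(p[2]),np.sin(p[2]);A=np.array([[c,s,0],[-s,c,0],[0,0,1]])
if not os.path.exists("base.npy"): np.save("base.npy",o["tcp_pos"])
b=np.load("base.npy");r0=np.array([-.2386,0,.034])
off=lambda t:np.array([r0[0]*np.cos(t)+r0[2]*np.sin(t),0,r0[2]*np.cos(t)-r0[0]*np.sin(t)])-r0
d=A@(o["tcp_pos"]-b);g=np.linspace(-.1,.9,2001);e=[np.linalg.norm(off(t)-d) for t in g];t0=g[np.argmin(e)]
print("theta",round(t0,3),"dev mm",np.round((d-off(t0))*1e3,1),"F stand",np.round(A@o["contact_force"],1),"M",np.round(o["moment"],2),"w",o["grip_width"],o["gripper_force"],"j",np.round(o["joints"],2),o["clock"])
for t in np.array(sys.argv[1].split(","),float): 
    print(t,np.round(Rm.T@(b+A.T@off(t)-o["tcp_pos"])/.2,3).tolist())
E
rm -f base.npy;python3 arc.py 0.04,.08,.12,.16,.2,.24,.28,.3,.32,.34
```

```text
theta 0.0 dev mm [0. 0. 0.] F stand [-3.1 -0.8  5.5] M [-1.2   0.34  0.05] w 0.009937815570530903 59.65807801578194 j [-0.26  0.7  -0.47  1.75  0.7   1.38 -2.84] 21.6
0.04 [0.001, 0.034, -0.034]
0.08 [0.001, 0.07, -0.066]
0.12 [0.002, 0.107, -0.097]
0.16 [0.003, 0.145, -0.126]
0.2 [0.003, 0.185, -0.154]
0.24 [0.004, 0.225, -0.181]
0.28 [0.004, 0.266, -0.205]
0.3 [0.004, 0.287, -0.217]
0.32 [0.005, 0.309, -0.228]
0.34 [0.005, 0.33, -0.239]
```

Request:
play_rows([
  [[1,0,0.008,-0.008,0],[1,0,0.02,-0.02,0],[1,0.001,0.034,-0.034,0],[1,0.001,0.052,-0.05,0],[1,0.001,0.07,-0.066,0],[1,0.002,0.088,-0.082,0],[1,0.002,0.107,-0.097,0],[1,0.002,0.126,-0.112,0],[1,0.003,0.145,-0.126,0],[1,0.003,0.165,-0.14,0],[1,0.003,0.18,-0.151,0],[1,0.003,0.185,-0.154,0]],
])

```text
clock: 22.6
tcp_pos: [0.5295, 0.1061, 0.1403]
orientation: [2.507, -0.252, -0.061]
contact_force: [6.1, 2.2, -14.9]
grip_width: 0.0093
gripper_force: 109.7
```

```bash
python3 arc.py .24,.28,.3,.32,.34,.36,.38,.4
```

```text
theta 0.186 dev mm [-0.6 -0.   0.1] F stand [ -3.4   5.5 -14.9] M [ 5.61 -1.93  0.69] w 0.009294079833654984 109.74208540123072 j [-0.23  0.63 -0.48  1.75  0.67  1.42 -2.78] 22.6
0.24 [0.001, 0.056, -0.035]
0.28 [0.001, 0.097, -0.06]
0.3 [0.001, 0.118, -0.072]
0.32 [0.002, 0.14, -0.083]
0.34 [0.002, 0.161, -0.094]
0.36 [0.002, 0.183, -0.105]
0.38 [0.002, 0.205, -0.115]
0.4 [0.002, 0.227, -0.125]
```

Request:
play_rows([
  [[1,0,0,0,0],[1,0,0,0,0],[1,0,0.015,-0.01,0],[1,0,0.035,-0.022,0],[1,0.001,0.056,-0.035,0],[1,0.001,0.076,-0.048,0],[1,0.001,0.097,-0.06,0],[1,0.001,0.108,-0.066,0],[1,0.001,0.118,-0.072,0],[1,0.001,0.118,-0.072,0]],
], grip_force=25)

```text
clock: 23.43
tcp_pos: [0.5278, 0.0977, 0.1634]
orientation: [2.514, -0.251, -0.061]
contact_force: [7.5, 1.0, -28.3]
grip_width: 0.0094
gripper_force: 181.3
```

```bash
python3 arc.py .32,.34,.36,.38,.4,.42,.44,.46,.5
```

```text
theta 0.287 dev mm [-0.9  0.   0.4] F stand [ -2.5   7.1 -28.3] M [ 9.3  -3.16  1.  ] w 0.00936034052012703 181.2696323543787 j [-0.21  0.59 -0.49  1.75  0.65  1.44 -2.75] 23.4333
0.32 [0.0, 0.037, -0.015]
0.34 [0.0, 0.059, -0.026]
0.36 [0.001, 0.08, -0.037]
0.38 [0.001, 0.102, -0.047]
0.4 [0.001, 0.124, -0.057]
0.42 [0.001, 0.146, -0.067]
0.44 [0.001, 0.168, -0.076]
0.46 [0.001, 0.191, -0.084]
0.5 [0.001, 0.236, -0.1]
```

```bash
cat > th.py <<'E'
from h import *
p=np.load("stand.npy");c,s=np.cos(p[2]),np.sin(p[2])
st=lambda P:np.c_[p[0]+c*P[:,0]-s*P[:,1],p[1]+s*P[:,0]+c*P[:,1],P[:,2]]
def tp(t,x,y,z): # point in tray axes rel hinge -> stand
    return [x*np.cos(t)+z*np.sin(t)+.236,y,.075+z*np.cos(t)-x*np.sin(t)]
for n in("scene","top","wrist"):
    f=viewer.grab_frame(n)
    for k in("side_peg","ball_center"):
        for d in viewer.trace(f,k)[:2]:
            ys,xs=np.nonzero(d["pixels"]);print(n,k,round(d["score"],2),np.round(d["rect"]),np.round([xs.mean(),ys.mean()],1))
    if n!="wrist":
        hsv=cv2.cvtColor(f["pixels"],cv2.COLOR_RGB2HSV);m=((hsv[...,0]>20)&(hsv[...,0]<30)&(hsv[...,1]>140)&(hsv[...,2]>60)).astype(np.uint8)
        _,_,S,C=cv2.connectedComponentsWithStats(m);print("brass",[(S[i].tolist(),C[i].round(1).tolist()) for i in range(1,len(S)) if S[i,4]>8])
        for t in(0,.1,.2,.3,.4,.5):print(t,"peg mid/tip",proj(f,st(np.array([tp(t,-.13,.102,.02),tp(t,-.13,.125,.02)]))).round(1).tolist(),"hood+",proj(f,st(np.array([tp(t,-.215,.079,.1),tp(t,-.215,-.079,.1)]))).round(1).tolist())
    np.save(f"{n}.npy",f["pixels"])
E
python3 th.py
```

```text
scene ball_center 0.65 [124. 206. 144. 216.] [135.4 211.1]
scene ball_center 0.58 [141. 248. 160. 268.] [150.2 258.6]
brass [([248, 181, 4, 10, 29], [249.1, 186.3]), ([198, 206, 7, 9, 49], [201.1, 209.7])]
0 peg mid/tip [[248.9, 194.6], [251.5, 199.6]] hood+ [[278.1, 158.6], [259.1, 132.4]]
0.1 peg mid/tip [[247.9, 190.6], [250.5, 195.6]] hood+ [[274.3, 152.0], [255.5, 126.2]]
0.2 peg mid/tip [[246.4, 186.8], [249.0, 191.8]] hood+ [[269.6, 145.7], [251.1, 120.3]]
0.3 peg mid/tip [[244.4, 183.2], [247.0, 188.1]] hood+ [[264.1, 139.9], [245.9, 114.8]]
0.4 peg mid/tip [[242.0, 179.7], [244.5, 184.6]] hood+ [[257.6, 134.6], [240.0, 109.8]]
0.5 peg mid/tip [[239.0, 176.5], [241.5, 181.4]] hood+ [[250.4, 129.8], [233.4, 105.3]]
top side_peg 0.43 [273. 188. 279. 201.] [275.6 195.3]
top side_peg 0.24 [216. 192. 329. 282.] [273.1 235.8]
top ball_center 0.8 [368. 231. 384. 256.] [377.  243.4]
top ball_center 0.51 [226. 131. 245. 150.] [234.3 140.3]
brass [([272, 182, 7, 19, 69], [275.1, 193.6]), ([320, 201, 7, 5, 25], [322.5, 202.8]), ([303, 284, 7, 6, 32], [306.1, 286.9])]
0 peg mid/tip [[272.8, 192.8], [274.8, 183.7]] hood+ [[234.2, 191.0], [218.4, 261.3]]
0.1 peg mid/tip [[274.0, 192.4], [276.0, 183.2]] hood+ [[238.3, 190.9], [222.2, 263.3]]
0.2 peg mid/tip [[275.8, 192.2], [277.8, 182.8]] hood+ [[243.7, 191.1], [227.2, 265.6]]
0.3 peg mid/tip [[278.1, 192.1], [280.1, 182.6]] hood+ [[250.3, 191.6], [233.5, 268.1]]
0.4 peg mid/tip [[281.0, 192.1], [283.0, 182.4]] hood+ [[258.1, 192.4], [241.1, 270.8]]
0.5 peg mid/tip [[284.4, 192.2], [286.5, 182.5]] hood+ [[267.1, 193.5], [249.9, 273.8]]
wrist side_peg 0.36 [233.  40. 438. 337.] [338.4 193.5]
```

```bash
python3 - <<'E'
from h import *
w=np.load("wrist.npy");s=np.load("scene.npy");t=np.load("top.npy")
rs=lambda a,z:cv2.resize(a[:,:,::-1],z,interpolation=cv2.INTER_CUBIC)
L=rs(w[150:384,150:400],(500,468));L=np.vstack([L,np.zeros((132,500,3),np.uint8)])
Rr=np.vstack([rs(s[100:230,170:300],(300,300)),rs(t[165:295,205:335],(300,300))])
cv2.imwrite("pics/m6.png",np.hstack([L,Rr]))
E
```

```text
(no output)
```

View pics/m6.png

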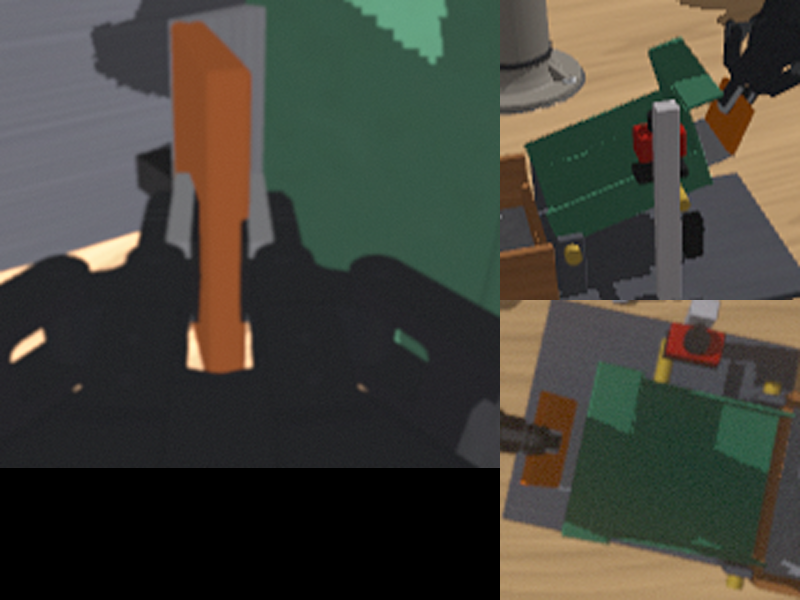

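The picture shows the plate still deep between the pads and slightly rotated in them. The tray is at about 0.27 rad, with the peg just below the buffer, and the ball has already rolled into the box. I'll ease the jammed pinch a little.

Request:
play_rows([
  [[0.76,0,0,0,0],[0.74,0,0,0,0],[0.72,0,0,0,0],[0.72,0,0,0,0]],
])

```text
clock: 24.22
tcp_pos: [0.5278, 0.0984, 0.1662]
orientation: [2.51, -0.249, -0.059]
contact_force: [5.8, 9.5, -10.0]
grip_width: 0.0126
gripper_force: 71.3
```

```bash
python3 arc.py .3,.32,.34,.36,.38,.4,.42,.44,.46,.5
```

```text
theta 0.296 dev mm [-2.6 -0.1  1.3] F stand [-10.4   3.7 -10. ] M [ 5.46 -1.68  0.67] w 0.012588048663634105 71.2658453732729 j [-0.21  0.59 -0.49  1.75  0.65  1.44 -2.75] 24.2167
0.3 [0.0, 0.011, 0.01]
0.32 [0.001, 0.032, -0.001]
0.34 [0.001, 0.054, -0.012]
0.36 [0.001, 0.075, -0.023]
0.38 [0.001, 0.097, -0.033]
0.4 [0.001, 0.119, -0.043]
0.42 [0.001, 0.141, -0.053]
0.44 [0.002, 0.164, -0.062]
0.46 [0.002, 0.186, -0.07]
0.5 [0.002, 0.232, -0.086]
```

Request:
play_rows([
  [[0.71,0,0.016,0,0],[0.7,0,0.032,-0.004,0],[0.69,0,0.044,-0.008,0],[0.68,0,0.056,-0.012,0],[0.68,0,0.066,-0.018,0],[0.67,0,0.077,-0.023,0],[0.66,0,0.088,-0.028,0],[0.66,0,0.088,-0.028,0]],
])

```text
clock: 24.88
tcp_pos: [0.5261, 0.0906, 0.183]
orientation: [2.514, -0.247, -0.054]
contact_force: [6.5, 17.7, -1.9]
grip_width: 0.0145
gripper_force: 47.7
```

```bash
python3 arc.py .36,.38,.39,.4,.41,.42,.43,.44,.45,.46,.47,.48,.5
```

```text
theta 0.373 dev mm [-3.  -0.2  1.7] F stand [-18.6   2.7  -1.9] M [ 5.06 -1.4   0.38] w 0.014541709379707855 47.71593268029392 j [-0.2   0.56 -0.5   1.75  0.65  1.45 -2.72] 24.8833
0.36 [0.001, -0.006, 0.022]
0.38 [0.001, 0.015, 0.012]
0.39 [0.001, 0.026, 0.007]
0.4 [0.001, 0.037, 0.002]
0.41 [0.001, 0.048, -0.003]
0.42 [0.001, 0.06, -0.008]
0.43 [0.001, 0.071, -0.012]
0.44 [0.001, 0.082, -0.017]
0.45 [0.001, 0.093, -0.021]
0.46 [0.001, 0.104, -0.025]
0.47 [0.001, 0.116, -0.029]
0.48 [0.001, 0.127, -0.033]
0.5 [0.002, 0.15, -0.041]
```

```bash
cat > buf.py <<'E'
from h import *
import sys
f=viewer.grab_frame("scene");a=f["pixels"]
np.save(sys.argv[1],a)
print("V",a[166:186,228:236].max(2).mean(1).round().astype(int).tolist())
print("sat",(a[166:186,228:236].max(2).astype(int)-a[166:186,228:236].min(2)).mean(1).round().astype(int).tolist())
print("R side",a[166:190,246:254].max(2).mean(1).round().astype(int).tolist())
print(a[168:186,230].tolist())
E
python3 buf.py b0.npy
```

```text
V [78, 79, 78, 75, 49, 20, 21, 20, 20, 20, 22, 24, 27, 45, 59, 61, 61, 61, 62, 62]
sat [62, 61, 58, 57, 29, 4, 2, 2, 4, 2, 2, 4, 7, 17, 26, 28, 28, 28, 28, 28]
R side [81, 75, 68, 66, 64, 62, 60, 56, 51, 52, 57, 68, 73, 75, 84, 97, 104, 101, 91, 91, 91, 89, 86, 88]
[[83, 18, 15], [69, 20, 15], [41, 21, 22], [24, 23, 24], [22, 21, 23], [16, 17, 18], [19, 16, 15], [19, 16, 17], [20, 21, 21], [19, 19, 19], [21, 18, 17], [25, 32, 28], [33, 54, 43], [31, 61, 44], [35, 61, 47], [34, 61, 47], [33, 60, 47], [33, 62, 46]]
```

Request:
play_rows([
  [[0.65,0,0.008,-0.008,0],[0.64,0,0.018,-0.015,0],[0.63,0,0.03,-0.022,0],[0.62,0,0.044,-0.03,0],[0.62,0,0.044,-0.03,0],[0.62,0,0.044,-0.03,0]],
])

```text
clock: 25.43
tcp_pos: [0.5249, 0.0852, 0.193]
orientation: [2.51, -0.248, -0.055]
contact_force: [5.4, 13.2, -0.6]
grip_width: 0.0165
gripper_force: 34.2
```

```bash
python3 buf.py b1.npy;python3 arc.py .4,.42,.44,.46,.48,.5; python3 th.py | grep -E "peg|brass"
```

```text
V [79, 79, 78, 75, 49, 22, 21, 21, 21, 19, 22, 23, 27, 45, 59, 62, 62, 61, 62, 62]
sat [62, 60, 59, 56, 30, 4, 2, 2, 3, 2, 3, 4, 7, 18, 26, 28, 28, 29, 28, 27]
R side [81, 74, 67, 66, 64, 63, 60, 55, 51, 56, 78, 101, 96, 85, 86, 88, 88, 88, 88, 88, 88, 87, 87, 87]
[[83, 13, 12], [70, 23, 18], [41, 26, 24], [18, 20, 20], [19, 19, 19], [21, 19, 20], [18, 20, 16], [19, 19, 17], [22, 21, 22], [20, 17, 19], [17, 13, 18], [23, 32, 27], [30, 55, 42], [34, 63, 46], [35, 62, 47], [32, 60, 46], [34, 62, 47], [30, 59, 46]]
theta 0.419 dev mm [-3.3 -0.2  2.1] F stand [-15.    3.4  -1.1] M [ 4.03 -1.28  0.43] w 0.01624142555766136 34.10293088760227 j [-0.19  0.54 -0.5   1.75  0.64  1.47 -2.71] 25.4833
0.4 [0.0, -0.014, 0.027]
0.42 [0.001, 0.009, 0.018]
0.44 [0.001, 0.031, 0.009]
0.46 [0.001, 0.053, 0.0]
0.48 [0.001, 0.076, -0.008]
0.5 [0.001, 0.099, -0.015]
brass [([198, 206, 7, 9, 50], [201.1, 209.7])]
0 peg mid/tip [[248.9, 194.6], [251.5, 199.6]] hood+ [[278.1, 158.6], [259.1, 132.4]]
0.1 peg mid/tip [[247.9, 190.6], [250.5, 195.6]] hood+ [[274.3, 152.0], [255.5, 126.2]]
0.2 peg mid/tip [[246.
[... 394 characters left out ...]
, 26], [322.3, 202.7]), ([303, 284, 7, 6, 30], [305.9, 286.8])]
0 peg mid/tip [[272.8, 192.8], [274.8, 183.7]] hood+ [[234.2, 191.0], [218.4, 261.3]]
0.1 peg mid/tip [[274.0, 192.4], [276.0, 183.2]] hood+ [[238.3, 190.9], [222.2, 263.3]]
0.2 peg mid/tip [[275.8, 192.2], [277.8, 182.8]] hood+ [[243.7, 191.1], [227.2, 265.6]]
0.3 peg mid/tip [[278.1, 192.1], [280.1, 182.6]] hood+ [[250.3, 191.6], [233.5, 268.1]]
0.4 peg mid/tip [[281.0, 192.1], [283.0, 182.4]] hood+ [[258.1, 192.4], [241.1, 270.8]]
0.5 peg mid/tip [[284.4, 192.2], [286.5, 182.5]] hood+ [[267.1, 193.5], [249.9, 273.8]]
wrist side_peg 0.65 [306.  45. 328. 104.] [314.6  74.6]
wrist side_peg 0.4 [229.  46. 420. 335.] [323.8 192.2]
```

Request:
play_rows([
  [[0.62,0,0.006,-0.003,0],[0.62,0,0.012,-0.006,0],[0.615,0,0.019,-0.009,0],[0.61,0,0.026,-0.012,0],[0.61,0,0.026,-0.012,0],[0.61,0,0.026,-0.012,0]],
])

```text
clock: 26.43
tcp_pos: [0.5243, 0.0824, 0.1979]
orientation: [2.51, -0.248, -0.056]
contact_force: [6.0, 13.6, -1.1]
grip_width: 0.0166
gripper_force: 36.6
```

```bash
cat > bq.py <<'E'
from h import *
a=viewer.grab_frame("scene")["pixels"];b=np.load("b0.npy")
g=lambda q:q[166:186,228:236].max(2).astype(float).mean(1)
print("V",g(a).round().astype(int).tolist())
P=g(b);x=np.arange(20.)
for lo,hi,n in((2,7,"top"),(10,16,"bot")):
    k=np.linspace(-6,6,1201);e=[np.sum((np.interp(x[2:18]+q*0+0,x,g(a))-np.interp(x[2:18]+q,x,P))[lo-2:hi-2]**2) if 1 else 0 for q in k];print(n,"up px",round(k[np.argmin(e)],2))
E
python3 bq.py;python3 arc.py .44,.46,.48,.5
```

```text
V [78, 78, 78, 75, 49, 19, 20, 19, 20, 22, 22, 24, 27, 43, 59, 62, 62, 61, 62, 64]
top up px 0.0
bot up px -0.03
theta 0.442 dev mm [-3.4 -0.2  2.2] F stand [-14.7   2.9  -0. ] M [ 4.12 -1.37  0.43] w 0.017158105613662277 36.5163883427158 j [-0.18  0.53 -0.5   1.76  0.64  1.47 -2.7 ] 26.4833
0.44 [0.001, 0.005, 0.02]
0.46 [0.001, 0.027, 0.012]
0.48 [0.001, 0.05, 0.004]
0.5 [0.001, 0.073, -0.004]
```

Request:
play_rows([
  [[0.61,0,0.006,-0.002,0],[0.61,0,0.012,-0.005,0],[0.605,0,0.019,-0.008,0],[0.6,0,0.025,-0.01,0],[0.6,0,0.025,-0.01,0]],
])

```text
clock: 26.9
tcp_pos: [0.5238, 0.0795, 0.2026]
orientation: [2.51, -0.248, -0.055]
contact_force: [5.8, 13.5, -0.8]
grip_width: 0.0172
gripper_force: 38.2
```

```bash
python3 bq.py;python3 arc.py .48,.5
```

```text
V [79, 78, 77, 75, 50, 17, 20, 19, 18, 20, 21, 24, 27, 44, 59, 62, 62, 61, 63, 68]
top up px 0.0
bot up px 0.0
theta 0.464 dev mm [-3.5 -0.2  2.4] F stand [-14.2   3.1  -1.2] M [ 4.14 -1.37  0.48] w 0.017028677528034105 38.05162436328828 j [-0.18  0.52 -0.5   1.76  0.64  1.47 -2.7 ] 26.95
0.48 [0.001, 0.025, 0.014]
0.5 [0.001, 0.048, 0.006]
```

Request:
play_rows([
  [[0.6,0,0.006,-0.002,0],[0.6,0,0.012,-0.004,0],[0.595,0,0.019,-0.007,0],[0.59,0,0.026,-0.009,0],[0.59,0,0.026,-0.009,0]],
])

```text
clock: 27.37
tcp_pos: [0.5232, 0.0766, 0.2073]
orientation: [2.51, -0.248, -0.055]
contact_force: [6.2, 14.6, 0.4]
grip_width: 0.0178
gripper_force: 38.7
```

```bash
python3 bq.py;python3 arc.py .5,.52
```

```text
V [78, 78, 78, 76, 49, 20, 20, 20, 20, 21, 20, 24, 27, 44, 60, 62, 61, 62, 67, 71]
top up px 0.0
bot up px -0.01
theta 0.487 dev mm [-3.7 -0.2  2.7] F stand [-14.    2.6  -0.4] M [ 4.12 -1.41  0.44] w 0.017787784352710643 38.472667867317796 j [-0.17  0.52 -0.5   1.76  0.64  1.48 -2.69] 27.4167
0.5 [0.0, 0.022, 0.017]
0.52 [0.001, 0.045, 0.01]
```

Request:
play_rows([
  [[0.59,0,0.006,-0.002,0],[0.585,0,0.014,-0.004,0],[0.58,0,0.022,-0.007,0],[0.575,0,0.03,-0.01,0],[0.57,0,0.036,-0.011,0],[0.57,0,0.036,-0.011,0]],
])

```text
clock: 27.92
tcp_pos: [0.5223, 0.0723, 0.2135]
orientation: [2.51, -0.248, -0.055]
contact_force: [6.0, 14.3, 1.5]
grip_width: 0.0183
gripper_force: 35.5
```

```bash
python3 bq.py;python3 arc.py .5,.54; python3 th.py | grep -E "brass|wrist"
```

```text
V [78, 79, 77, 76, 49, 21, 20, 19, 20, 20, 23, 24, 26, 44, 59, 63, 64, 67, 72, 77]
top up px -0.01
bot up px 0.0
theta 0.518 dev mm [-3.8 -0.2  2.9] F stand [-14.8   2.2   0.3] M [ 3.99 -1.35  0.39] w 0.01855952578570119 35.332540310919285 j [-0.17  0.5  -0.5   1.76  0.63  1.48 -2.68] 27.9667
0.5 [0.0, -0.014, 0.029]
0.54 [0.0, 0.032, 0.016]
brass [([198, 206, 7, 9, 52], [201.1, 209.7])]
brass [([280, 191, 6, 7, 32], [282.6, 194.2]), ([319, 200, 8, 6, 29], [322.4, 202.7]), ([303, 284, 7, 6, 33], [305.9, 286.8])]
wrist side_peg 0.75 [ 75.   0. 437. 334.] [251.8 146.5]
wrist side_peg 0.67 [ 0. 12.  8. 63.] [ 2.6 38.1]
wrist ball_center 0.27 [ 74.   2. 437. 334.] [251.7 146.5]
```

Request:
play_rows([
  [[0.57,0,0.006,-0.002,0],[0.565,0,0.014,-0.004,0],[0.56,0,0.022,-0.006,0],[0.555,0,0.03,-0.009,0],[0.55,0,0.036,-0.01,0],[0.55,0,0.036,-0.01,0]],
])

```text
clock: 28.92
tcp_pos: [0.5214, 0.0679, 0.2196]
orientation: [2.51, -0.248, -0.054]
contact_force: [6.2, 15.0, 2.1]
grip_width: 0.019
gripper_force: 31.5
```

```bash
python3 bq.py;python3 arc.py .54,.58
```

```text
V [78, 78, 78, 74, 48, 20, 21, 21, 19, 20, 22, 24, 27, 46, 60, 64, 69, 72, 77, 81]
top up px 0.04
bot up px 0.03
theta 0.549 dev mm [-4.  -0.1  3.2] F stand [-15.5   2.7   2.6] M [ 3.83 -1.31  0.41] w 0.019543048869614908 31.384606109932065 j [-0.16  0.49 -0.5   1.76  0.63  1.49 -2.67] 28.9667
0.54 [0.0, -0.004, 0.028]
0.58 [0.0, 0.043, 0.016]
```

Request:
play_rows([
  [[0.55,0,0.006,0,0],[0.55,0,0.014,0,0],[0.55,0,0.022,0,0],[0.545,0,0.029,0,0],[0.545,0,0.035,0,0],[0.545,0,0.035,0,0]],
])

```text
clock: 29.47
tcp_pos: [0.5207, 0.0646, 0.2237]
orientation: [2.514, -0.246, -0.052]
contact_force: [7.6, 20.1, 3.5]
grip_width: 0.0193
gripper_force: 34.4
```

```bash
python3 bq.py;python3 arc.py .54,.58,.6
```

```text
V [78, 79, 77, 72, 42, 20, 21, 20, 20, 22, 24, 26, 39, 61, 72, 70, 72, 76, 80, 83]
top up px 0.2
bot up px 0.91
theta 0.57 dev mm [-4.  -0.1  3.4] F stand [-21.1   2.7   3.2] M [ 4.71 -1.46  0.46] w 0.019733394477997074 34.42116793245077 j [-0.15  0.48 -0.5   1.76  0.63  1.48 -2.66] 29.5167
0.54 [-0.0, -0.029, 0.035]
0.58 [-0.0, 0.017, 0.023]
0.6 [-0.0, 0.041, 0.017]
```

Request:
play_rows([
  [[0.545,0,0.004,-0.001,0],[0.545,0,0.009,-0.003,0],[0.545,0,0.015,-0.004,0],[0.545,0,0.015,-0.004,0]],
])

```text
clock: 29.85
tcp_pos: [0.5204, 0.063, 0.2258]
orientation: [2.515, -0.246, -0.052]
contact_force: [6.9, 21.8, 0.9]
grip_width: 0.0197
gripper_force: 38.0
```

```bash
python3 bq.py;python3 arc.py .58,.6
```

```text
V [78, 78, 78, 69, 42, 21, 21, 20, 21, 22, 24, 26, 44, 79, 85, 73, 72, 78, 81, 84]
top up px 0.24
bot up px 1.04
theta 0.582 dev mm [-4.  -0.1  3.6] F stand [-22.    3.1   1.5] M [ 5.04 -1.59  0.42] w 0.019477690565963966 37.963801519945264 j [-0.15  0.48 -0.5   1.77  0.63  1.49 -2.65] 29.9
0.58 [-0.0, 0.005, 0.027]
0.6 [-0.0, 0.028, 0.021]
```

```bash
python3 - <<'E'
from h import *
a=viewer.grab_frame("scene")["pixels"].astype(int);b=np.load("b0.npy").astype(int)
for c in range(224,238,2):
    print(c,"R0",b[164:184,c:c+2,0].mean(1).round().astype(int).tolist());print("    R1",a[164:184,c:c+2,0].mean(1).round().astype(int).tolist())
    print("    G1",a[164:184,c:c+2,1].mean(1).round().astype(int).tolist())
for c in(246,249,252): print(c,b[150:186,c:c+2].mean(1).round().astype(int)[:,0].tolist(),a[150:186,c:c+2].mean(1).round().astype(int)[:,0].tolist())
E
```

```text
224 R0 [33, 31, 32, 34, 30, 32, 33, 33, 31, 32, 32, 32, 32, 35, 34, 32, 32, 32, 34, 32]
    R1 [34, 32, 36, 32, 32, 33, 36, 32, 35, 34, 34, 33, 32, 34, 32, 34, 32, 32, 34, 32]
    G1 [61, 58, 63, 60, 61, 60, 64, 60, 62, 61, 62, 62, 61, 60, 60, 60, 60, 59, 60, 61]
226 R0 [36, 32, 32, 31, 34, 34, 30, 28, 26, 30, 27, 32, 35, 34, 34, 32, 35, 34, 34, 33]
    R1 [36, 32, 34, 33, 36, 31, 26, 26, 26, 30, 34, 33, 32, 32, 34, 32, 32, 32, 34, 33]
    G1 [56, 59, 62, 61, 62, 56, 40, 38, 40, 47, 58, 62, 61, 60, 62, 62, 60, 60, 61, 61]
228 R0 [79, 74, 63, 50, 38, 32, 25, 20, 20, 20, 18, 20, 22, 24, 26, 34, 34, 34, 32, 33]
    R1 [79, 74, 62, 52, 40, 26, 18, 20, 20, 20, 18, 18, 25, 28, 31, 35, 36, 30, 32, 39]
    G1 [16, 20, 32, 46, 56, 42, 20, 21, 20, 18, 16, 22, 34, 45, 58, 64, 62, 60, 60, 62]
230 R0 [80, 80, 80, 84, 84, 78, 52, 20, 22, 16, 19, 20, 18, 16, 20, 23, 32, 32, 34, 33]
    R1 [80, 81, 80, 81, 84, 77, 48, 17, 20, 18, 19, 20, 22, 22, 20, 29, 34, 34, 52, 76]
    G1 [14, 18, 18, 18, 17, 16, 17, 20, 18, 21, 18, 18, 21, 20, 30, 53, 62, 61, 66, 76]
232 R0 [84, 84, 84, 83, 84, 87, 61, 16, 18, 
[... 982 characters left out ...]
6, 99, 98, 98, 98, 100, 98, 99, 99, 96, 96, 99, 102, 99, 96, 96, 98, 98, 98, 98, 98]
249 [48, 38, 32, 27, 54, 82, 118, 116, 95, 88, 86, 86, 88, 88, 86, 86, 88, 69, 37, 34, 34, 36, 38, 28, 18, 14, 22, 30, 32, 37, 54, 69, 91, 98, 94, 91] [76, 76, 74, 74, 90, 108, 128, 122, 98, 86, 84, 85, 86, 86, 86, 85, 84, 64, 115, 120, 70, 33, 28, 16, 10, 103, 170, 186, 141, 70, 74, 74, 75, 76, 76, 77]
252 [77, 78, 78, 78, 78, 76, 62, 56, 42, 32, 31, 34, 34, 34, 34, 36, 34, 34, 34, 32, 34, 34, 34, 34, 34, 35, 32, 32, 46, 70, 78, 75, 74, 75, 78, 78] [76, 75, 76, 76, 78, 79, 76, 98, 170, 193, 178, 128, 70, 44, 31, 41, 131, 185, 196, 192, 188, 191, 195, 192, 186, 184, 190, 174, 115, 72, 75, 73, 74, 74, 78, 78]
```

The brass peg now sits directly under the buffer in the scene image (col 234, rows 179–181). The buffer has risen about 1 px, or about 3 mm of its 10 mm travel. I'll hold here.

Request:
play_rows([
  [[0.545,0,0,0,0],[0.545,0,0,0,0],[0.545,0,0,0,0],[0.545,0,0,0,0],[0.545,0,0,0,0],[0.545,0,0,0,0],[0.545,0,0,0,0],[0.545,0,0,0,0],[0.545,0,0,0,0],[0.545,0,0,0,0],[0.545,0,0,0,0],[0.545,0,0,0,0]],
])

```text
clock: 30.95
tcp_pos: [0.5204, 0.0631, 0.2258]
orientation: [2.515, -0.245, -0.052]
contact_force: [6.8, 19.8, 2.8]
grip_width: 0.0197
gripper_force: 38.0
```

Request:
play_rows([
  [[0.545,0,0,0,0],[0.545,0,0,0,0],[0.545,0,0,0,0],[0.545,0,0,0,0]],
])

```text
clock: 31.28
tcp_pos: [0.5204, 0.0631, 0.2258]
orientation: [2.515, -0.245, -0.052]
contact_force: [7.0, 19.9, 2.7]
grip_width: 0.0199
gripper_force: 38.0
```

```bash
python3 bq.py;python3 arc.py .582,.55,.5,.45,.4,.35,.3,.25,.2,.15,.1,.05,0
```

```text
V [77, 78, 77, 70, 42, 20, 19, 21, 21, 22, 24, 26, 45, 78, 85, 73, 72, 78, 81, 84]
top up px 0.24
bot up px 1.06
theta 0.581 dev mm [-4.  -0.1  3.6] F stand [-21.    3.1   1.8] M [ 5.03 -1.55  0.51] w 0.01957521535668907 37.977941343560815 j [-0.15  0.48 -0.5   1.77  0.63  1.49 -2.65] 31.3333
0.582 [-0.0, 0.007, 0.026]
0.55 [-0.0, -0.03, 0.035]
0.5 [-0.0, -0.088, 0.053]
0.45 [-0.001, -0.145, 0.073]
0.4 [-0.001, -0.201, 0.095]
0.35 [-0.002, -0.255, 0.121]
0.3 [-0.002, -0.308, 0.149]
0.25 [-0.003, -0.36, 0.18]
0.2 [-0.004, -0.41, 0.214]
0.15 [-0.004, -0.458, 0.25]
0.1 [-0.005, -0.505, 0.288]
0.05 [-0.006, -0.549, 0.329]
0.0 [-0.007, -0.592, 0.371]
```

Request:
play_rows([
  [[0.56,0,-0.008,0.002,0],[0.57,0,-0.024,0.006,0],[0.58,0,-0.045,0.012,0],[0.59,0,-0.07,0.019,0],[0.6,0,-0.095,0.027,0],[0.61,0,-0.118,0.035,0],[0.62,0,-0.141,0.043,0],[0.63,0,-0.164,0.052,0],[0.64,-0.001,-0.186,0.06,0],[0.65,-0.001,-0.2,0.066,0],[0.66,-0.001,-0.208,0.07,0],[0.66,-0.001,-0.208,0.07,0]],
], grip_force=40)

```text
clock: 32.33
tcp_pos: [0.5254, 0.0874, 0.19]
orientation: [2.513, -0.246, -0.053]
contact_force: [6.1, 19.4, 4.8]
grip_width: 0.0154
gripper_force: 37.2
```

```bash
python3 arc.py .4,.35,.3,.25,.2,.15,.1,.05,0; python3 th.py | grep -E "brass"
```

```text
theta 0.404 dev mm [-3.6 -0.2  2.2] F stand [-20.3   2.    4.8] M [ 4.08 -1.22  0.36] w 0.015425267884479732 37.19735814258456 j [-0.19  0.55 -0.5   1.76  0.64  1.46 -2.71] 32.3333
0.4 [0.0, 0.004, 0.021]
0.35 [0.0, -0.051, 0.047]
0.3 [-0.001, -0.104, 0.075]
0.25 [-0.001, -0.156, 0.106]
0.2 [-0.002, -0.206, 0.139]
0.15 [-0.003, -0.254, 0.175]
0.1 [-0.003, -0.301, 0.213]
0.05 [-0.004, -0.346, 0.254]
0.0 [-0.005, -0.388, 0.296]
brass [([198, 206, 7, 8, 49], [201.2, 209.6])]
brass [([276, 190, 6, 11, 53], [278.4, 195.2]), ([319, 200, 7, 6, 26], [322.3, 202.7]), ([303, 284, 7, 6, 29], [305.8, 286.8])]
```

Request:
play_rows([
  [[0.66,0,-0.01,0.004,0],[0.67,0,-0.028,0.012,0],[0.68,0,-0.05,0.023,0],[0.69,0,-0.07,0.034,0],[0.7,0,-0.09,0.045,0],[0.71,-0.001,-0.108,0.055,0],[0.715,-0.001,-0.128,0.066,0],[0.72,-0.001,-0.148,0.078,0],[0.725,-0.001,-0.168,0.091,0],[0.73,-0.002,-0.188,0.104,0],[0.735,-0.002,-0.203,0.114,0],[0.74,-0.002,-0.21,0.118,0]],
])

```text
clock: 33.78
tcp_pos: [0.5293, 0.1064, 0.1454]
orientation: [2.513, -0.247, -0.054]
contact_force: [6.8, 16.7, -0.3]
grip_width: 0.0115
gripper_force: 25.3
```

```bash
python3 arc.py .2,.15,.1,.05,0; python3 th.py | grep -E "brass"
```

```text
theta 0.204 dev mm [-2.3 -0.3  0.9] F stand [-17.8   3.2  -0.3] M [ 4.17 -1.37  0.4 ] w 0.011547440100216667 25.337855711986776 j [-0.23  0.62 -0.49  1.75  0.67  1.42 -2.78] 33.7833
0.2 [0.001, 0.002, 0.013]
0.15 [0.0, -0.046, 0.049]
0.1 [-0.0, -0.093, 0.087]
0.05 [-0.001, -0.137, 0.128]
0.0 [-0.002, -0.18, 0.17]
brass [([248, 181, 6, 14, 52], [249.9, 188.8]), ([198, 206, 7, 9, 48], [201.2, 209.6])]
brass [([270, 182, 8, 19, 80], [273.6, 192.1]), ([320, 201, 6, 5, 23], [322.3, 202.9]), ([303, 284, 7, 6, 31], [305.8, 286.9])]
```

Request:
play_rows([
  [[0.745,0,-0.01,0.008,0],[0.75,0,-0.025,0.019,0],[0.75,0,-0.043,0.033,0],[0.755,0,-0.062,0.048,0],[0.755,-0.001,-0.08,0.062,0],[0.76,-0.001,-0.097,0.076,0],[0.76,-0.001,-0.115,0.092,0],[0.765,-0.001,-0.13,0.106,0],[0.765,-0.001,-0.145,0.12,0],[0.77,-0.002,-0.158,0.133,0],[0.77,-0.002,-0.168,0.143,0],[0.77,-0.002,-0.175,0.15,0]],
])

```text
clock: 35.23
tcp_pos: [0.531, 0.1161, 0.1014]
orientation: [2.509, -0.247, -0.056]
contact_force: [4.8, 19.9, 3.6]
grip_width: 0.0104
gripper_force: 46.6
```

```bash
python3 arc.py .02,0,-.01; python3 th.py | grep -E "brass"
```

```text
theta 0.019 dev mm [-0.9 -0.6  0.1] F stand [-20.5   0.6   3.6] M [ 2.12 -0.55  0.14] w 0.010421515890316198 46.55289343558252 j [-0.25  0.69 -0.48  1.75  0.69  1.38 -2.83] 35.2333
0.02 [0.003, 0.004, 0.002]
0.0 [0.003, -0.013, 0.019]
-0.01 [0.002, -0.021, 0.028]
brass [([248, 187, 8, 15, 74], [251.2, 194.6]), ([198, 206, 7, 9, 50], [200.9, 209.6])]
brass [([268, 183, 8, 18, 89], [271.4, 191.4]), ([320, 201, 6, 5, 26], [322.6, 202.8]), ([303, 284, 7, 6, 33], [305.9, 286.8])]
```

Request:
play_rows([
  [[0.77,0,-0.004,0.006,0],[0.77,0,-0.008,0.012,0],[0.77,0,-0.013,0.018,0],[0.77,0,-0.016,0.022,0],[0.77,0,-0.018,0.025,0],[0.77,0,-0.018,0.025,0]],
])

```text
clock: 36.18
tcp_pos: [0.5311, 0.1165, 0.0976]
orientation: [2.508, -0.247, -0.054]
contact_force: [2.3, 22.3, 16.0]
grip_width: 0.0104
gripper_force: 56.7
```

```bash
python3 arc.py 0,-.01
```

```text
theta 0.003 dev mm [-0.8 -0.5  0.1] F stand [-22.3  -2.3  16. ] M [ 0.82  0.25 -0.19] w 0.010431290253520022 56.69689153274703 j [-0.25  0.7  -0.48  1.75  0.7   1.37 -2.84] 36.1833
0.0 [0.003, 0.0, 0.005]
-0.01 [0.002, -0.008, 0.014]
```

Request:
play_rows([
  [[0.74,0,0,0,0],[0.7,0,0,0,0],[0.62,0,0,0,0],[0.5,0,0,0,0],[0.35,0,0,0,0],[0.2,0,0,0,0],[0.2,0,0,0,0],[0.2,0,0,0,0]],
])

```text
clock: 36.85
tcp_pos: [0.5293, 0.1088, 0.094]
orientation: [2.498, -0.252, -0.063]
contact_force: [0.1, 2.8, -0.3]
grip_width: 0.0345
gripper_force: 0.0
```

```bash
python3 arc.py 0; python3 th.py | grep -E "brass"
```

```text
theta -0.008 dev mm [ 7.5 -0.8 -1. ] F stand [-2.8 -0.5 -0.3] M [ 1.09 -0.14 -0.08] w 0.03454110313856193 0.0 j [-0.25  0.7  -0.47  1.76  0.7   1.37 -2.84] 36.85
0.0 [0.004, -0.021, -0.033]
brass [([248, 188, 8, 15, 76], [251.2, 195.3]), ([198, 206, 7, 9, 49], [201.0, 209.5])]
brass [([268, 183, 8, 18, 89], [271.3, 191.3]), ([320, 200, 6, 6, 24], [322.3, 202.6]), ([303, 284, 7, 6, 31], [305.9, 286.9])]
```

Request:
play_rows([
  [[0.2,0,-0.015,0,0],[0.2,0,-0.03,0,0],[0.2,0,-0.03,-0.05,0],[0.2,0,-0.03,-0.14,0],[0.2,0,-0.03,-0.26,0],[0.2,0,-0.03,-0.4,0],[0.2,0,-0.03,-0.55,0],[0.2,0,-0.03,-0.7,0],[0.2,0,-0.03,-0.82,0],[0.2,0,-0.03,-0.9,0],[0.2,0,-0.03,-0.9,0]],
])

```text
clock: 38.22
tcp_pos: [0.5498, 0.2221, 0.2391]
orientation: [2.504, -0.25, -0.057]
contact_force: [-0.9, 0.9, 0.5]
grip_width: 0.0343
gripper_force: 0.0
```

```bash
python3 th.py | grep -E "brass|ball";python3 - <<'E'
from h import *
o=get_obs();print(o["clock"],o["contact_force"],o["tcp_pos"])
p=np.load("stand.npy");c,s=np.cos(p[2]),np.sin(p[2])
S=viewer.grab_frame("scene");T=viewer.grab_frame("top")
print(np.round(atz(T,377,243.4,.041),3), "box centre",p[0]+c*.343,p[1]+s*.343)
for n,f in(("scene",S),("top",T)):
  for t in("mallet","chisel","rubbing_block"):
    d=viewer.trace(f,t)
    if d:print(n,t,np.round(d[0]["rect"]))
E
```

```text
scene ball_center 0.86 [139. 247. 162. 272.] [150.3 258.6]
scene ball_center 0.54 [305. 223. 326. 250.] [314.6 236.1]
brass [([248, 188, 8, 15, 72], [251.1, 195.0]), ([198, 206, 7, 8, 47], [201.2, 209.5])]
top ball_center 0.84 [369. 234. 388. 255.] [377.4 244.1]
top ball_center 0.81 [222. 130. 245. 151.] [234.1 139.4]
brass [([268, 183, 8, 17, 87], [271.3, 191.3]), ([320, 201, 6, 5, 24], [322.5, 202.7]), ([303, 284, 7, 6, 34], [306.1, 286.6])]
wrist ball_center 0.7 [381. 114. 404. 141.] [392.6 130.2]
wrist ball_center 0.6 [192.   2. 220.   5.] [205.2   2. ]
38.6667 [ 0.62014013  0.40712213 -0.75524186] [0.54911913 0.21753133 0.23521998]
[ 0.488 -0.274  0.041] box centre 0.4618663096990714 -0.2175746506347536
scene mallet [330. 180. 354. 229.]
scene chisel [185. 131. 285. 204.]
scene rubbing_block [311. 168. 341. 193.]
top mallet [176. 140. 197. 165.]
top chisel [252. 155. 322. 167.]
```

```bash
python3 -c "
from bench import r
print(r.hand_in())"
```

```text
the job is handed in; nothing more can be done
None
```

I tipped the tray by its tab until the peg pressed the buffer in by about 3 mm, held it there for about 1.5 s, then lowered it level and let go; the ball had rolled into the box by tipping alone, the tools look unmoved, and I handed the job in at about 39 s (no verdict returned).

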